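Fold out the panel hook and hang the gauge carrier

TASK

Swing the folding hook out from the small profile panel until it bears firmly on its sprung stop, without straining the stop. Then hang the gauge carrier over the hook's arm with its nose towards the hinge, slide it fully home under the hinge cap and let go, gently, leaving the hook out and the other things on the table where they are.

Things in the scene. Friction and masses are not known exactly. Their poses are not given: they have to be found in the camera images.
- board: Small upright aluminium profile panel fixed to the table, 340 mm long (its x), 30 mm thick (its y), top edge 140 mm above the table. Origin: centre of its underside; the hook is on its -y face, 15 mm from the mid-plane; -y is square out from the panel, z up.
- hook_hinge (a point): On the hook's upright hinge axis, fixed to the panel 35 mm out (-y) from its mid-plane, at the height of the arm's top edge (150 mm above the table). A round hinge post, radius 14 mm, stands here; on it a round cap of radius 26 mm, its underside 14.5 mm and its top 19.5 mm above the arm's top edge.
- hook_tip (a point): Middle of the hook's upright round steel post (12 mm diameter) at the arm's free end, 125 mm from the hinge axis. This point is 22.5 mm above the arm's top edge; the post ends 22.5 mm higher, 195 mm above the table, clear above the panel, so fingers can reach down on both sides of it, also over the panel. x points outward along the arm, z up.
- hook_arm (a point): On the arm's level top edge, half-way (62.5 mm) from hinge to post. The arm is a flat steel bar 8 mm wide, 16 mm tall. It starts almost flat along the panel, pointing to the panel's +x, and swings out clockwise seen from above; it turns stiffly (about 1.3 N at the post) and stays where left. Its stop lies 80 to 102 degrees out from the panel's +x: not visible, must be felt.
- stop_lug (a point): Steel pin, 12 mm diameter, on the stop's sprung tail, 50 mm from the hinge axis towards the panel's -x. Pushed on against the stop, the hook gives about 1 mm at the post per 3.8 N and the lug moves 0.4 times that. Firm bearing is 7 to 13 N at the post (lug moved 0.6 mm or more, held a moment); over 18 N (lug moved 1.9 mm) it is strained, also by later side loads. Springs back; hook stays out.
- carrier_tab (a point): Centre of the black gripping tab on top of the gauge carrier, the loose part to hang (about 260 to 450 g, 117 mm tall, standing on the table). Tab: 16 mm thick (y), 30 mm long (x), 50 mm tall; this point is 92 mm above the underside. Hung on the arm it is 187 mm above the table; fully home, 46 mm from the hinge axis. A gauge stands out on the +y side, two brass stubs on the -y side.
- carrier_slot (a point): Centre of the roof of the carrier's slot, 37 mm straight below the tab's centre, same axes. The carrier is an aluminium inverted-U saddle, 36 mm long (x), 47 mm wide (y), its top 12 mm thick above the roof; the slot is 11 mm wide, runs right through along x, 55 mm deep, open below with a slightly flared mouth. Hung, the roof rests on the arm's top edge.
- carrier_nose (a point): Middle of the end face of the carrier's nose: 26 mm wide, 12 mm thick, standing out 14 mm on the +x side, 32 mm from the tab's centre, level with the saddle's top. Fully home it lies under the hinge cap (2.5 mm headroom) and touches the hinge post. It cannot come down through the cap: lower the carrier with its tab 65 to 95 mm from the hinge axis, then slide it in.
- valve_mid (a point): Bystander: solid aluminium valve block with a black top and no slot, 45 x 64 x 100 mm, standing loose. Point at half height.
- fitting_mid (a point): Bystander: small brass fitting, 28 mm diameter, 36 mm tall, loose. Point at half height.
- spanner_grip (a point): Bystander: steel spanner, 160 mm long, lying flat. Point on its handle.
- ram_mid (a point): Bystander: aluminium air cylinder with black end caps, about 160 x 36 x 36 mm, lying. Point at its centre.
- jar_mid (a point): Bystander: closed white jar, 60 mm diameter, 80 mm tall. Point at half height.

How it is judged:
By the outcome, as a careful person would: the job done as asked, in the order asked, and still so for the second after the job is handed in, with the robot touching nothing.
It also fails if it takes over 61 s, if anything falls off the work surface, if the arm or the gripper's body presses on something with over 40 N, if the wrist force passes 120 N, or if a joint passes its speed limit or range.

ROBOT

A 6-joint arm with a two-finger parallel gripper is mounted at the origin on the work surface. World frame = base frame: x ahead of the robot, y to its left, z up, the work surface at z = 0. Lengths are in m, angles in rad, forces in N, time in s.
With the tool pointing down it reaches from about 0.275 to 0.75 m from the base axis. Payload 10.2 kg.
Tool frame: the origin (TCP) lies between the finger pads; the fingertips stand 17 mm ahead of it and the grasp point (between the pads) lies 2 mm behind it; z points along the fingers, y is the direction in which the jaws open and shut (so a half turn about z gives the same grasp; the last joint's range is limited). The gripper opens to 85 mm and grips with 20 to 120 N. Pads are 22 mm wide; open, the fingers measure 114 mm over their backs; the gripper's body (76 mm by 85 mm) begins 54 mm behind the grasp point. The pads swing forward as they close: fully open they stand 13 mm farther back than shut.
Start: joints at [-1.561, 0.313, 1.498, -0, 1.331, -0.223], TCP at [0.121, -0.511, 0.248] pointing down, gripper open.
Joint ranges: [-2.94, 2.94], [-0.97, 2.17], [0.19, 2.56], [-1.23, 4.37], [0.02, 3.11], [-2.88, 2.88]. Speed limits (rad/s): [2.39, 2.39, 3.01, 3.14, 3.14, 3.14].

INTERFACE

Orientations are given as a unit quaternion [w, x, y, z].
In Python, from bench import monitor, imaging, ticket gives the robot as it stands.
- The arm moves only by the tool play_rows, never from a script. Its argument "plan" is a list of rows, each an object of numbers: "tx", "ty", "tz": the shift along the tool's x, y, z in m; "roll": the turn about the tool's z in degrees; "jaw": the closure, from 0 (fully open) to 1 (shut). A call has 1 to 8 rows; each row shifts and turns the commanded pose from where the row before left it, along the tool's axes as they then stand; what a row does not reach is not made up. A row lasts 1/10 s, in which the tool goes at most 50 mm and 8.59 degrees, less where a joint would pass 70% of its speed; a pose out of reach is approached as far as the arm can. A call is refused whole if a number of a shift passes 0.05 or a number of a turn 8.59, either way. A call with a gripper value outside its range is refused whole. The fingers move at their own pace and stop on an object; the grip force is fixed at half the most. Time passes only in rows, so rows that do not move let the fingers close. It gives the time, the measured TCP pose, the force and the opening at its end, in the units of the state.
- monitor.get_state(): the state, without advancing time (a new reading comes with each control period).
- imaging.capture(name): name is "scene" or "top"; returns (picture, depth): 384x512x3 uint8, blue, green, red; 384x512 float32, m along the optical axis (not along the pixel's ray), 0 where there is no reading.
- imaging.get_calibration(name): a dict with "camera_matrix" (3x3 intrinsics, pixels), "R" (3x3) and "t" (3): a world point X has camera coordinates R X + t. Camera axes: x right, y down, z forward; pixel columns grow to the right and rows downward; lengths in m; the calibration is good to about 2 mm. A picture is of the moment at which its call begins. get_calibration takes no time and is no camera call.
- ticket.hand_in(): hands the job in, once; it reports no verdict.
Trained networks look in the newest picture that a camera, given by its name, has taken for a name from the list of things; names that differ only in an ending like _2 or _b are one class to them, and where a whole thing is asked for, a point or a joint stands for the part that bears it (a point fixed in the world has none). Each returns a list of dicts, best first, with "p" (0 to 1); they miss things now and then, are a little off and sometimes report something else, mostly with a low value. They report only what shows in the picture. A call takes as long as a camera call.
- imaging.look_for(thing, camera): "position" ([x, y, z] in m, in world coordinates, good to about 4 mm: the middle of the surface that is visible of it).
- imaging.mark_of(thing, camera): "position" ([x, y, z] in m, in world coordinates, good to about 4 mm: a listed point, or the origin of a listed thing).
The state is a dict: "time_s": time; "joint_pos": joint angles; "qd": joint speeds; "joint_efforts": joint torques, N m; "tool_pos": TCP position; "eef_rot": TCP orientation; "ft_force": force on the tool from outside, world axes, zero at the start; "torque": the same for the moment, N m; "finger_gap": finger opening in m.
Only numpy, scipy, OpenCV 4.12 (cv2) and the standard library are available. Lean on these libraries where they do the work, as an engineer would, in place of code of your own. Each camera call takes 0.05 s, during which the arm holds its last target.

## Working session

There is one attempt and no reset: what is moved stays moved. The work goes in short steps, Python scripts to look and compute and a tool call to move; the robot and the scene stay as the last step left them, time stands still between calls to the robot, and variables do not carry over. Pictures are saved under pics/ and viewed, and the job is handed in when it is done.

Besides the shell and the picture viewer there is one more tool, called after "Emit:" as name([rows], argument=value, ...), one row to a line, values as JSON. play_rows: Moves the arm, as the interface text tells. Its arguments: {"type":"object","properties":{"plan":{"type":"array"}},"required":["plan"]}

```bash
mkdir -p pics; ls; cat > h.py <<'E'
import numpy as np, cv2
from bench import monitor, imaging, ticket
from scipy.spatial.transform import Rotation as R
def st():
    s=monitor.get_state(); q=s['eef_rot']
    print('t',round(s['time_s'],2),'pos',np.round(s['tool_pos'],4),'F',np.round(s['ft_force'],2),'gap',round(s['finger_gap'],4))
    M=R.from_quat([q[1],q[2],q[3],q[0]]).as_matrix(); print('R',np.round(M,3).tolist()); print('j',np.round(s['joint_pos'],3)); return s,M
E
python3 - <<'E'
from h import *
st()
for c in ('scene','top'):
    im,d=imaging.capture(c); cv2.imwrite(f'pics/{c}0.png',im); np.save(f'{c}0.npy',d)
    k=imaging.get_calibration(c); print(c,np.round(k['camera_matrix'],1).tolist(),np.round(k['R'],3).tolist(),np.round(k['t'],3))
for n in ['board','hook_hinge','hook_tip','hook_arm','stop_lug','carrier_tab','carrier_slot','carrier_nose']:
    for c in ('scene','top'):
        print(n,c,[(round(r['p'],2),np.round(r['position'],4).tolist()) for r in imaging.mark_of(n,c)[:3]])
E
```

```text
pics
t 0.0 pos [ 0.1211 -0.5106  0.2477] F [-0.33 -0.53 -1.18] gap 0.0855
R [[0.973, 0.231, 0.0], [0.231, -0.973, 0.001], [0.0, -0.001, -1.0]]
j [-1.561  0.313  1.498  0.     1.331 -0.223]
scene [[440.2, 0.0, 258.2], [0.0, 440.2, 196.1], [0.0, 0.0, 1.0]] [[-0.442, 0.897, 0.001], [0.614, 0.303, -0.729], [-0.654, -0.322, -0.684]] [ 0.29  -0.263  1.505]
top [[410.1, 0.0, 255.6], [0.0, 410.1, 192.9], [0.0, 0.0, 1.0]] [[0.003, -1.0, 0.025], [-0.986, -0.007, -0.168], [0.168, -0.024, -0.985]] [-0.079  0.611  1.215]
board scene [(0.91, [0.5525, 0.2066, -0.0063])]
board top [(0.75, [0.5525, 0.2045, 0.0016])]
hook_hinge scene [(0.92, [0.4568, 0.1867, 0.148]), (0.62, [0.5166, 0.1656, 0.1547])]
hook_hinge top [(0.78, [0.4592, 0.1896, 0.1522])]
hook_tip scene [(0.72, [0.5785, 0.145, 0.1693]), (0.32, [0.5535, 0.2094, -0.0075])]
hook_tip top [(0.54, [0.5777, 0.1428, 0.1741])]
hook_arm scene []
hook_arm top [(0.43, [0.5196, 0.1667, 0.1455]), (0.27, [0.5827, 0.143, 0.174]), (0.23, [0.4619, 0.1885, 0.15])]
stop_lug scene []
stop_lug top [(0.68, [0.6334, -0.372, 0.0334]), (0.65, [0.4056, 0.1955, 0.1353])]
carrier_tab scene [(0.75, [0.4936, -0.1907, 0.0912]), (0.66, [0.6258, -0.3776, 0.0409])]
carrier_tab top [(0.63, [0.6442, -0.1692, 0.0527]), (0.54, [0.4919, -0.193, 0.0913])]
carrier_slot scene [(0.6, [0.4958, -0.1932, 0.0542]), (0.44, [0.486, -0.3509, 0.018])]
carrier_slot top [(0.65, [0.4624, 0.1921, 0.1525])]
carrier_nose scene [(0.88, [0.5012, -0.1593, 0.058]), (0.72, [0.5804, -0.0249, 0.0198]), (0.59, [0.5132, 0.1635, 0.1546])]
carrier_nose top [(0.79, [0.5024, -0.1657, 0.0645]), (0.25, [0.5816, 0.142, 0.1723])]
```

View pics/scene0.png

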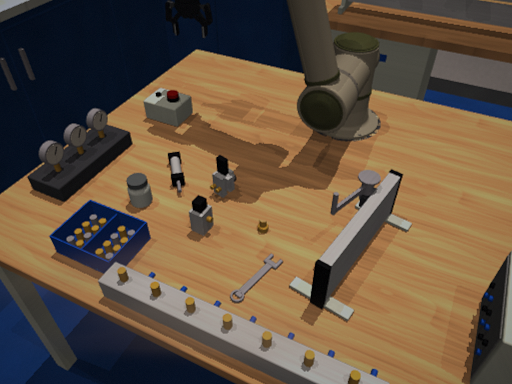

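View pics/top0.png

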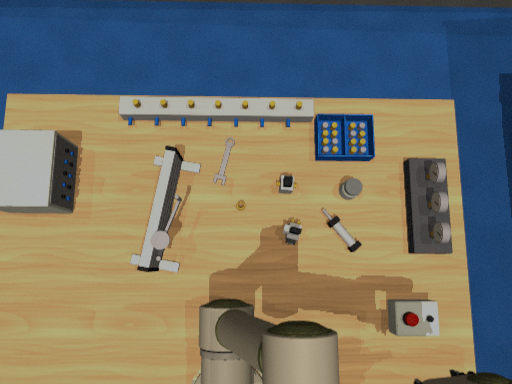

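```bash
cat >> h.py <<'E'
def cloud(c,d):
    k=imaging.get_calibration(c);K=np.array(k['camera_matrix']);Rm=np.array(k['R']);t=np.array(k['t'])
    v,u=np.mgrid[:384,:512]; p=np.stack([(u-K[0,2])/K[0,0]*d,(v-K[1,2])/K[1,1]*d,d],-1)
    return (p-t)@Rm
def proj(c,X):
    k=imaging.get_calibration(c);K=np.array(k['camera_matrix']);p=np.array(k['R'])@X+np.array(k['t']);p=K@p;return p[:2]/p[2]
E
python3 - <<'E'
from h import *
d=np.load('top0.npy');P=cloud('top',d)
m=(abs(P[...,2]-.14)<.006)&(P[...,0]>.35)&(P[...,0]<.75)&(P[...,1]>.05)&(P[...,1]<.32)
q=P[m];print(len(q)); r=cv2.minAreaRect((q[:,:2]*1000).astype(np.float32));print(r)
v=np.array(cv2.fitLine((q[:,:2]*1000).astype(np.float32),cv2.DIST_HUBER,0,.01,.01)).ravel();print(v,np.degrees(np.arctan2(v[1],v[0])))
# carrier
for c in ('top','scene'):
    P=cloud(c,np.load(c+'0.npy'))
    near=(abs(P[...,0]-.495)<.05)&(abs(P[...,1]+.19)<.06)
    for lo,hi in((.1,.13),(.045,.075)):
        q=P[near&(P[...,2]>lo)&(P[...,2]<hi)]
        print(c,lo,len(q),q.min(0),q.max(0),q.mean(0),cv2.minAreaRect((q[:,:2]*1000).astype(np.float32)))
    q=P[(abs(P[...,0]-.458)<.05)&(abs(P[...,1]-.187)<.05)&(abs(P[...,2]-.1695)<.004)]
    print('cap',len(q),q.mean(0),cv2.minEnclosingCircle((q[:,:2]*1000).astype(np.float32)))
    q=P[(abs(P[...,0]-.578)<.03)&(abs(P[...,1]-.143)<.03)&(P[...,2]>.17)]
    print('post',len(q),q.mean(0),q.min(0),q.max(0))
a=cv2.imread('pics/top0.png');b=cv2.imread('pics/scene0.png')
x=np.vstack([np.hstack([cv2.resize(a[170:260,265:365],(400,360),interpolation=2),cv2.resize(b[140:240,160:260],(400,360),interpolation=2)])])
cv2.imwrite('pics/z1.png',x)
E
```

```text
1354
((551.0730590820312, 183.66473388671875), (78.80168914794922, 363.06634521484375), 79.6797866821289)
[ 9.8379773e-01 -1.7928210e-01  5.5252185e+02  2.0688066e+02] -10.327948
top 0.1 64 [ 0.48371634 -0.20572215  0.10106374] [ 0.50475124 -0.17520827  0.12245412] [ 0.49375225 -0.18991687  0.11555132] ((493.9570617675781, -190.30795288085938), (28.752132415771484, 16.227861404418945), 71.42506408691406)
top 0.045 176 [ 0.46388407 -0.21350637  0.04501998] [ 0.520407   -0.15834168  0.0745419 ] [ 0.49278423 -0.18279722  0.06555349] ((491.4523620605469, -182.9219512939453), (50.2591667175293, 55.693965911865234), 75.67182159423828)
cap 266 [0.46052974 0.18875158 0.16946714] ((460.5256652832031, 188.97792053222656), 25.861682891845703)
post 22 [0.57634785 0.1428783  0.19053867] [0.57163564 0.13892432 0.17388726] [0.58222871 0.14965301 0.20026383]
scene 0.1 87 [ 0.48419864 -0.20259117  0.10029846] [ 0.50585072 -0.17142373  0.11926964] [ 0.49785147 -0.18539418  0.11120785] ((494.6837158203125, -186.0199737548828), (30.905460357666016, 18.116905212402344), 76.95942687988281)
scene 0.045 242 [ 0.47270506 -0.21132433  0.04502197] [ 0.52296962 -0.1530599   0.07492964] [ 0.50560946 -0.17932842  0.06248628] ((497.15338134765625, -180.9308624267578), (52.46274185180664, 49.39847183227539), 76.2032699584961)
cap 259 [0.46168619 0.19233042 0.16859305] ((461.387451171875, 190.87474060058594), 27.469154357910156)
post 62 [0.57974218 0.14805369 0.18484627] [0.5701627  0.14128325 0.17070315] [0.58453456 0.15345254 0.19512043]
```

View pics/z1.png

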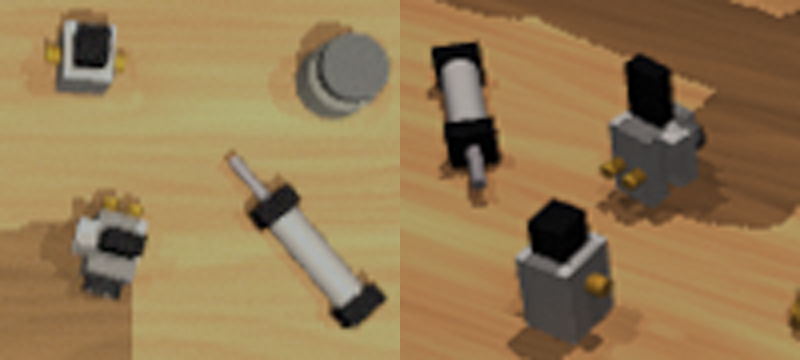

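```bash
cat >> h.py <<'E'
def plan(tgt,yang,n,start=None,ya0=None,jaw=None):
    """straight line in world, tool down; returns rounded rows"""
    if start is None:
        s=monitor.get_state();q=s['eef_rot'];M=R.from_quat([q[1],q[2],q[3],q[0]]).as_matrix()
        start=np.array(s['tool_pos']);ya0=np.degrees(np.arctan2(M[1,1],M[0,1]))
    p=np.array(start,float);a=ya0;tgt=np.array(tgt,float);da=(yang-ya0+180)%360-180
    p0=p.copy();out=[]
    for i in range(1,n+1):
        w=p0+(tgt-p0)*i/n; d=w-p
        y=np.array([np.cos(np.radians(a)),np.sin(np.radians(a))]);x=np.array([-y[1],y[0]])  # x = y x z, z=-1
        x=np.array([-y[1],y[0]])
        tx,ty,tz=round(d[:2]@x,4),round(d[:2]@y,4),round(-d[2],4)
        rl=round(-(ya0+da*i/n-a),2)
        p=p+np.array([*(tx*x+ty*y),-tz]);a-=rl
        r=dict(tx=tx,ty=ty,tz=tz,roll=rl)
        if jaw is not None:r['jaw']=jaw
        out.append({k:float(round(v,4)) for k,v in r.items()})
    import json
    for i in range(0,n,8): print(json.dumps(out[i:i+8]).replace(' ',''))
    print('end',p,a)
E
python3 - <<'E'
from h import *
s,M=st(); y=M[:,1];print(M[:,0])
plan([.577,.144,.25],69,24,jaw=.5)
E
```

```text
t 0.9 pos [ 0.1211 -0.5108  0.2483] F [-0.94 -0.51  0.32] gap 0.0853
R [[0.973, 0.231, -0.0], [0.231, -0.973, 0.0], [-0.0, -0.0, -1.0]]
j [-1.561  0.313  1.498 -0.     1.331 -0.223]
[ 9.73020291e-01  2.30719551e-01 -3.52926965e-05]
[{"tx":0.0248,"ty":-0.0222,"tz":-0.0001,"roll":-6.07,"jaw":0.5},{"tx":0.027,"ty":-0.0194,"tz":-0.0,"roll":-6.07,"jaw":0.5},{"tx":0.0288,"ty":-0.0165,"tz":-0.0001,"roll":-6.07,"jaw":0.5},{"tx":0.0305,"ty":-0.0133,"tz":-0.0001,"roll":-6.07,"jaw":0.5},{"tx":0.0317,"ty":-0.01,"tz":-0.0001,"roll":-6.07,"jaw":0.5},{"tx":0.0326,"ty":-0.0066,"tz":-0.0,"roll":-6.07,"jaw":0.5},{"tx":0.0331,"ty":-0.0031,"tz":-0.0001,"roll":-6.06,"jaw":0.5},{"tx":0.0332,"ty":0.0004,"tz":-0.0001,"roll":-6.07,"jaw":0.5}]
[{"tx":0.033,"ty":0.0039,"tz":-0.0,"roll":-6.07,"jaw":0.5},{"tx":0.0325,"ty":0.0073,"tz":-0.0001,"roll":-6.07,"jaw":0.5},{"tx":0.0314,"ty":0.0108,"tz":-0.0001,"roll":-6.07,"jaw":0.5},{"tx":0.0302,"ty":0.014,"tz":-0.0001,"roll":-6.07,"jaw":0.5},{"tx":0.0285,"ty":0.0172,"tz":-0.0,"roll":-6.07,"jaw":0.5},{"tx":0.0265,"ty":0.02,"tz":-0.0001,"roll":-6.07,"jaw":0.5},{"tx":0.0242,"ty":0.0227,"tz":-0.0001,"roll":-6.07,"jaw":0.5},{"tx":0.0217,"ty":0.0252,"tz":-0.0,"roll":-6.07,"jaw":0.5}]
[{"tx":0.019,"ty":0.0274,"tz":-0.0001,"roll":-6.07,"jaw":0.5},{"tx":0.0159,"ty":0.0291,"tz":-0.0001,"roll":-6.07,"jaw":0.5},{"tx":0.0128,"ty":0.0307,"tz":-0.0001,"roll":-6.06,"jaw":0.5},{"tx":0.0094,"ty":0.0319,"tz":-0.0,"roll":-6.07,"jaw":0.5},{"tx":0.006,"ty":0.0327,"tz":-0.0001,"roll":-6.07,"jaw":0.5},{"tx":0.0026,"ty":0.0332,"tz":-0.0001,"roll":-6.07,"jaw":0.5},{"tx":-0.001,"ty":0.0332,"tz":-0.0001,"roll":-6.07,"jaw":0.5},{"tx":-0.0045,"ty":0.0329,"tz":-0.0,"roll":-6.07,"jaw":0.5}]
end [0.57696959 0.1439879  0.2499772 ] 68.99943833649286
```

Emit:
play_rows([
  {"tx": 0.025, "ty": -0.022, "tz": 0, "roll": -6.07, "jaw": 0.5},
  {"tx": 0.027, "ty": -0.019, "tz": 0, "roll": -6.07, "jaw": 0.5},
  {"tx": 0.029, "ty": -0.0165, "tz": 0, "roll": -6.07, "jaw": 0.5},
  {"tx": 0.0305, "ty": -0.013, "tz": 0, "roll": -6.07, "jaw": 0.5},
  {"tx": 0.0315, "ty": -0.01, "tz": 0, "roll": -6.07, "jaw": 0.5},
  {"tx": 0.0325, "ty": -0.0065, "tz": 0, "roll": -6.07, "jaw": 0.5},
  {"tx": 0.033, "ty": -0.003, "tz": 0, "roll": -6.07, "jaw": 0.5},
  {"tx": 0.033, "ty": 0.0005, "tz": 0, "roll": -6.07, "jaw": 0.5},
])

```text
time_s: 1.7
tool_pos: [0.2742, -0.2928, 0.2484]
eef_rot: [0.0, 0.857, 0.516, -0.0]
ft_force: [0.4, -0.3, 0.3]
finger_gap: 0.0429
```

Emit:
play_rows([
  {"tx": 0.033, "ty": 0.004, "roll": -6.07, "jaw": 0.5},
  {"tx": 0.0325, "ty": 0.0075, "roll": -6.07, "jaw": 0.5},
  {"tx": 0.0315, "ty": 0.011, "roll": -6.07, "jaw": 0.5},
  {"tx": 0.03, "ty": 0.014, "roll": -6.07, "jaw": 0.5},
  {"tx": 0.0285, "ty": 0.017, "roll": -6.07, "jaw": 0.5},
  {"tx": 0.0265, "ty": 0.02, "roll": -6.07, "jaw": 0.5},
  {"tx": 0.024, "ty": 0.0225, "roll": -6.07, "jaw": 0.5},
  {"tx": 0.0215, "ty": 0.025, "roll": -6.07, "jaw": 0.5},
])

```text
validation failed for argument at $.pl...
```

Emit:
play_rows([
  {"tx": 0.019, "ty": 0.0275, "roll": -6.07, "jaw": 0.5},
  {"tx": 0.016, "ty": 0.029, "roll": -6.07, "jaw": 0.5},
  {"tx": 0.013, "ty": 0.0305, "roll": -6.07, "jaw": 0.5},
  {"tx": 0.0095, "ty": 0.032, "roll": -6.07, "jaw": 0.5},
  {"tx": 0.006, "ty": 0.0325, "roll": -6.07, "jaw": 0.5},
  {"tx": 0.0025, "ty": 0.033, "roll": -6.07, "jaw": 0.5},
  {"tx": -0.001, "ty": 0.033, "roll": -6.07, "jaw": 0.5},
  {"tx": -0.0045, "ty": 0.033, "roll": -6.07, "jaw": 0.5},
])

```text
validation failed for argument at $.pl...
```

```bash
python3 - <<'E'
from h import *
s,M=st(); print(np.degrees(np.arctan2(M[1,1],M[0,1])))
plan([.5775,.144,.178],69,5,jaw=.5)
E
```

```text
t 1.7 pos [ 0.2742 -0.2928  0.2484] F [ 0.43 -0.29  0.28] gap 0.0429
R [[0.467, 0.884, 0.0], [0.884, -0.467, -0.0], [-0.0, 0.0, -1.0]]
j [-1.112  0.034  1.833  0.     1.274 -0.626]
-27.86575802510332
[{"tx":0.1056,"ty":0.0128,"tz":0.0141,"roll":-19.37,"jaw":0.5},{"tx":0.0953,"ty":0.0471,"tz":0.0141,"roll":-19.38,"jaw":0.5},{"tx":0.0744,"ty":0.0761,"tz":0.0141,"roll":-19.37,"jaw":0.5},{"tx":0.0449,"ty":0.0964,"tz":0.0141,"roll":-19.37,"jaw":0.5},{"tx":0.0104,"ty":0.1058,"tz":0.014,"roll":-19.38,"jaw":0.5}]
end [0.5774544  0.14401911 0.17804197] 69.00424197489667
```

Emit:
play_rows([
  {"tx": 0.033, "ty": 0.004, "tz": 0, "roll": -6.07, "jaw": 0.5},
  {"tx": 0.0325, "ty": 0.0075, "tz": 0, "roll": -6.07, "jaw": 0.5},
  {"tx": 0.0315, "ty": 0.011, "tz": 0, "roll": -6.07, "jaw": 0.5},
  {"tx": 0.03, "ty": 0.014, "tz": 0, "roll": -6.07, "jaw": 0.5},
  {"tx": 0.0285, "ty": 0.017, "tz": 0, "roll": -6.07, "jaw": 0.5},
  {"tx": 0.0265, "ty": 0.02, "tz": 0, "roll": -6.07, "jaw": 0.5},
  {"tx": 0.024, "ty": 0.0225, "tz": 0, "roll": -6.07, "jaw": 0.5},
  {"tx": 0.0215, "ty": 0.025, "tz": 0, "roll": -6.07, "jaw": 0.5},
])

```text
time_s: 2.5
tool_pos: [0.4261, -0.0751, 0.2485]
eef_rot: [0.0, 0.568, 0.823, 0.0]
ft_force: [0.1, 0.3, 0.8]
finger_gap: 0.0424
```

Emit:
play_rows([
  {"tx": 0.019, "ty": 0.0275, "tz": 0, "roll": -6.07, "jaw": 0.5},
  {"tx": 0.016, "ty": 0.029, "tz": 0, "roll": -6.07, "jaw": 0.5},
  {"tx": 0.013, "ty": 0.0305, "tz": 0, "roll": -6.07, "jaw": 0.5},
  {"tx": 0.0095, "ty": 0.032, "tz": 0, "roll": -6.07, "jaw": 0.5},
  {"tx": 0.006, "ty": 0.0325, "tz": 0, "roll": -6.07, "jaw": 0.5},
  {"tx": 0.0025, "ty": 0.033, "tz": 0, "roll": -6.07, "jaw": 0.5},
  {"tx": -0.001, "ty": 0.033, "tz": 0, "roll": -6.07, "jaw": 0.5},
  {"tx": -0.0045, "ty": 0.033, "tz": 0, "roll": -6.07, "jaw": 0.5},
])

```text
time_s: 3.3
tool_pos: [0.5774, 0.1431, 0.2483]
eef_rot: [0.0, 0.18, 0.984, -0.0]
ft_force: [0.8, -0.5, 0.2]
finger_gap: 0.0428
```

```bash
python3 - <<'E'
from h import *
s,M=st(); print(np.degrees(np.arctan2(M[1,1],M[0,1])))
plan([.5775,.144,.178],69,5,jaw=.5)
E
```

```text
t 3.3 pos [0.5774 0.1431 0.2483] F [ 0.78 -0.5   0.25] gap 0.0428
R [[-0.935, 0.354, 0.0], [0.354, 0.935, -0.0], [-0.0, -0.0, -1.0]]
j [ 0.046  0.469  1.273 -0.     1.399 -1.163]
69.27254778790417
[{"tx":0.0001,"ty":0.0002,"tz":0.0141,"roll":0.05,"jaw":0.5},{"tx":0.0,"ty":0.0002,"tz":0.014,"roll":0.06,"jaw":0.5},{"tx":0.0001,"ty":0.0001,"tz":0.0141,"roll":0.05,"jaw":0.5},{"tx":0.0,"ty":0.0002,"tz":0.014,"roll":0.06,"jaw":0.5},{"tx":0.0001,"ty":0.0002,"tz":0.0141,"roll":0.05,"jaw":0.5}]
end [0.57748246 0.1440275  0.17797055] 69.00254778790418
```

Emit:
play_rows([
  {"tx": 0, "ty": 0.001, "tz": 0.02, "roll": 0, "jaw": 0.5},
  {"tx": 0, "ty": 0, "tz": 0.02, "roll": 0, "jaw": 0.5},
  {"tx": 0, "ty": 0, "tz": 0.02, "roll": 0, "jaw": 0.5},
  {"tx": 0, "ty": 0, "tz": 0.01, "roll": 0, "jaw": 0.5},
])

```text
time_s: 3.7
tool_pos: [0.5766, 0.1428, 0.1765]
eef_rot: [-0.001, 0.182, 0.983, -0.0]
ft_force: [-0.6, -0.1, -0.8]
finger_gap: 0.0429
```

```bash
python3 - <<'E'
from h import *
im,d=imaging.capture('scene'); cv2.imwrite('pics/s1.png',cv2.resize(im[110:270,270:450],(720,640),interpolation=2)[:600])
st()
E
```

```text
t 3.75 pos [0.5763 0.1427 0.1757] F [-0.68  0.08 -1.51] gap 0.0427
R [[-0.934, 0.358, -0.004], [0.358, 0.934, -0.0], [0.003, -0.002, -1.0]]
j [ 0.046  0.526  1.378 -0.     1.241 -1.159]
```

View pics/s1.png

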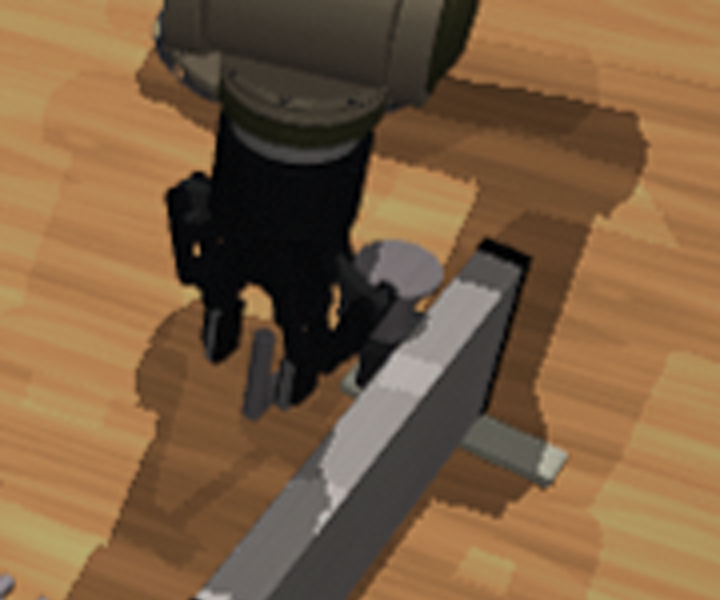

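```bash
cat >> h.py <<'E'
H=np.array([.4595,.189])
def arc(ths,rad=.125,lead=.0154,jaw=.5,start=None,ya0=None):
    s=monitor.get_state();q=s['eef_rot'];M=R.from_quat([q[1],q[2],q[3],q[0]]).as_matrix()
    p=np.array(s['tool_pos'][:2]) if start is None else np.array(start);a=np.degrees(np.arctan2(M[1,1],M[0,1])) if ya0 is None else ya0
    out=[]
    for th in ths:
        r=np.radians(th);u=np.array([np.cos(r),np.sin(r)]);t=np.array([u[1],-u[0]])
        w=H+rad*u+lead*t; ya=th+90
        y=np.array([np.cos(np.radians(a)),np.sin(np.radians(a))]);x=np.array([-y[1],y[0]])
        tx,ty=round((w-p)@x,4),round((w-p)@y,4);rl=round(-((ya-a+180)%360-180),1)
        p=p+tx*x+ty*y;a-=rl;out.append((tx,ty,rl))
    print(out);print('end',p,a)
E
python3 - <<'E'
from h import *
arc([-20.8,-24,-29,-35,-41,-47,-53,-59,-65,-71,-77,-84])
E
```

```text
[(np.float64(0.0006), np.float64(-0.0136), np.float64(-0.2)), (np.float64(0.0011), np.float64(-0.007), np.float64(3.2)), (np.float64(0.0018), np.float64(-0.0108), np.float64(5.0)), (np.float64(0.0023), np.float64(-0.013), np.float64(6.0)), (np.float64(0.0023), np.float64(-0.013), np.float64(6.0)), (np.float64(0.0023), np.float64(-0.0129), np.float64(6.0)), (np.float64(0.0023), np.float64(-0.013), np.float64(6.0)), (np.float64(0.0023), np.float64(-0.013), np.float64(6.0)), (np.float64(0.0023), np.float64(-0.013), np.float64(6.0)), (np.float64(0.0023), np.float64(-0.013), np.float64(6.0)), (np.float64(0.0023), np.float64(-0.0129), np.float64(6.0)), (np.float64(0.0028), np.float64(-0.0152), np.float64(7.0))]
end [0.45720974 0.06305955] 6.0187351155600055
```

Emit:
play_rows([
  {"tx": 0.0005, "ty": -0.0135, "tz": 0, "roll": 0, "jaw": 0.5},
  {"tx": 0.001, "ty": -0.007, "tz": 0, "roll": 3, "jaw": 0.5},
  {"tx": 0.002, "ty": -0.011, "tz": 0, "roll": 5, "jaw": 0.5},
  {"tx": 0.0023, "ty": -0.013, "tz": 0, "roll": 6, "jaw": 0.5},
  {"tx": 0.0023, "ty": -0.013, "tz": 0, "roll": 6, "jaw": 0.5},
])

```text
time_s: 4.25
tool_pos: [0.5445, 0.0943, 0.1796]
eef_rot: [0.001, 0.352, 0.936, 0.001]
ft_force: [0.5, 1.6, -1.1]
finger_gap: 0.0426
```

```bash
python3 - <<'E'
from h import *
st()
im,d=imaging.capture('scene'); cv2.imwrite('pics/s2.png',cv2.resize(im[110:270,270:450],(720,640),interpolation=2)[:600])
print(imaging.mark_of('hook_tip','scene')[:2])
arc([-47,-53,-59,-65,-71,-77,-84])
E
```

```text
t 4.25 pos [0.5445 0.0943 0.1796] F [ 0.51  1.58 -1.09] gap 0.0426
R [[-0.752, 0.659, 0.003], [0.659, 0.752, 0.0], [-0.002, 0.002, -1.0]]
j [-0.041  0.433  1.513  0.     1.193 -0.892]
[{'position': [0.5557, 0.1072, 0.1736], 'p': 0.83}]
[(np.float64(0.0035), np.float64(-0.0122), np.float64(5.9)), (np.float64(0.0023), np.float64(-0.013), np.float64(6.0)), (np.float64(0.0023), np.float64(-0.013), np.float64(6.0)), (np.float64(0.0023), np.float64(-0.013), np.float64(6.0)), (np.float64(0.0023), np.float64(-0.013), np.float64(6.0)), (np.float64(0.0023), np.float64(-0.013), np.float64(6.0)), (np.float64(0.0028), np.float64(-0.0151), np.float64(7.0))]
end [0.45722181 0.06308352] 5.985565028138247
```

View pics/s2.png

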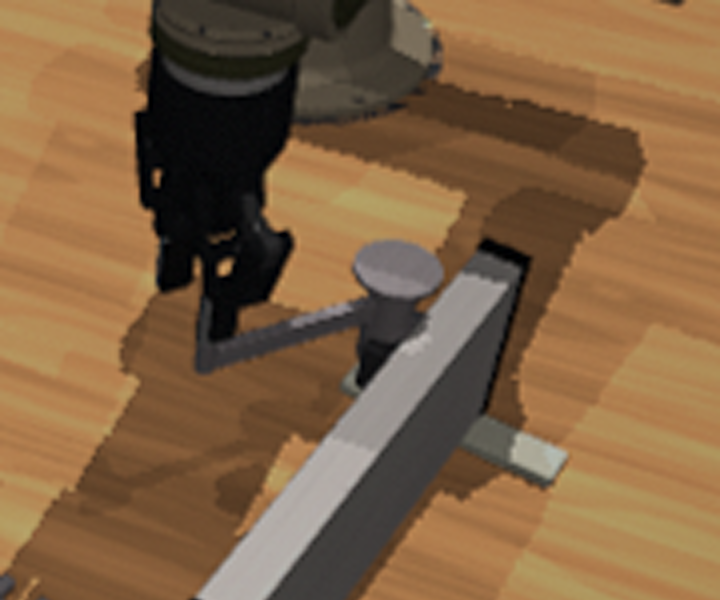

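Post is moving with the finger (force ≈1.6 N). Continue the arc.

Emit:
play_rows([
  {"tx": 0.0035, "ty": -0.012, "tz": 0, "roll": 6, "jaw": 0.5},
  {"tx": 0.0023, "ty": -0.013, "tz": 0, "roll": 6, "jaw": 0.5},
  {"tx": 0.0023, "ty": -0.013, "tz": 0, "roll": 6, "jaw": 0.5},
  {"tx": 0.0023, "ty": -0.013, "tz": 0, "roll": 6, "jaw": 0.5},
  {"tx": 0.0023, "ty": -0.013, "tz": 0, "roll": 6, "jaw": 0.5},
  {"tx": 0.0023, "ty": -0.013, "tz": 0, "roll": 6, "jaw": 0.5},
  {"tx": 0.002, "ty": -0.011, "tz": 0, "roll": 5, "jaw": 0.5},
])

```text
time_s: 5.05
tool_pos: [0.4622, 0.0642, 0.1794]
eef_rot: [0.001, 0.656, 0.754, 0.001]
ft_force: [2.0, -0.5, 1.3]
finger_gap: 0.0426
```

```bash
python3 - <<'E'
from h import *
st()
for n,c in (('hook_tip','scene'),('hook_tip','top'),('stop_lug','top'),('stop_lug','scene')):
    im,d=imaging.capture(c); cv2.imwrite(f'pics/{c}3.png',im)
    print(n,imaging.mark_of(n,c)[:2])
arc([-84,-85.5,-87])
E
```

```text
t 5.05 pos [0.4622 0.0642 0.1794] F [ 2.05 -0.48  1.29] gap 0.0426
R [[-0.138, 0.99, 0.003], [0.99, 0.138, -0.001], [-0.001, 0.003, -1.0]]
j [-0.114  0.254  1.767 -0.     1.117 -0.252]
hook_tip [{'position': [0.4811, 0.0646, 0.173], 'p': 0.54}]
hook_tip [{'position': [0.4903, -0.3547, 0.0178], 'p': 0.25}]
stop_lug [{'position': [0.5793, -0.0284, 0.017], 'p': 0.58}]
stop_lug []
[(np.float64(-0.0009), np.float64(-0.0052), np.float64(2.1)), (np.float64(0.0005), np.float64(-0.0032), np.float64(1.5)), (np.float64(0.0004), np.float64(-0.0033), np.float64(1.5))]
end [0.45066203 0.06334777] 3.0133299266060725
```

Emit:
play_rows([
  {"tx": 0, "ty": -0.003, "tz": 0, "roll": 1.4, "jaw": 0.5},
  {"tx": 0, "ty": -0.003, "tz": 0, "roll": 1.4, "jaw": 0.5},
  {"tx": 0, "ty": -0.003, "tz": 0, "roll": 1.4, "jaw": 0.5},
])

```text
time_s: 5.75
tool_pos: [0.4528, 0.0637, 0.1783]
eef_rot: [0.0, 0.684, 0.73, 0.0]
ft_force: [1.5, 0.4, 0.0]
finger_gap: 0.0431
```

Emit:
play_rows([
  {"tx": 0.0005, "ty": -0.0015, "tz": 0, "roll": 0.7, "jaw": 0.5},
  {"tx": 0.0005, "ty": -0.0015, "tz": 0, "roll": 0.7, "jaw": 0.5},
])

```text
time_s: 5.95
tool_pos: [0.4498, 0.0643, 0.1784]
eef_rot: [0.0, 0.692, 0.722, 0.0]
ft_force: [1.4, -1.0, 1.1]
finger_gap: 0.0422
```

Emit:
play_rows([
  {"tx": 0.0002, "ty": -0.0015, "tz": 0, "roll": 0.7, "jaw": 0.5},
  {"tx": 0.0002, "ty": -0.0015, "tz": 0, "roll": 0.7, "jaw": 0.5},
])

```text
time_s: 6.15
tool_pos: [0.4468, 0.0647, 0.1784]
eef_rot: [0.0, 0.701, 0.713, 0.0]
ft_force: [0.8, -1.0, -0.1]
finger_gap: 0.0427
```

```bash
python3 - <<'E'
from h import *
st();arc([-90,-91.5])
E
```

```text
t 6.15 pos [0.4468 0.0647 0.1784] F [ 0.82 -0.99 -0.07] gap 0.0427
R [[-0.017, 1.0, 0.0], [1.0, 0.017, -0.0], [-0.0, 0.0, -1.0]]
j [-0.117  0.225  1.809 -0.     1.107 -0.134]
[(np.float64(-0.0006), np.float64(-0.0027), np.float64(1.0)), (np.float64(0.0004), np.float64(-0.0033), np.float64(1.5))]
end [0.44080593 0.06442334] -1.5357695716458384
```

Emit:
play_rows([
  {"tx": 0, "ty": -0.0015, "tz": 0, "roll": 0.7, "jaw": 0.5},
  {"tx": 0, "ty": -0.0015, "tz": 0, "roll": 0.7, "jaw": 0.5},
])

```text
time_s: 6.35
tool_pos: [0.4437, 0.0648, 0.1782]
eef_rot: [-0.0, 0.71, 0.704, 0.0]
ft_force: [0.9, 0.0, -0.1]
finger_gap: 0.0426
```

Emit:
play_rows([
  {"tx": 0.0002, "ty": -0.0015, "tz": 0, "roll": 0.7, "jaw": 0.5},
  {"tx": 0.0002, "ty": -0.0015, "tz": 0, "roll": 0.7, "jaw": 0.5},
])

```text
time_s: 6.55
tool_pos: [0.4407, 0.0652, 0.1783]
eef_rot: [-0.0, 0.718, 0.696, 0.0]
ft_force: [1.1, 1.8, -0.3]
finger_gap: 0.0426
```

Emit:
play_rows([
  {"tx": 0.0002, "ty": -0.0015, "tz": 0, "roll": 0.7, "jaw": 0.5},
  {"tx": 0.0002, "ty": -0.0015, "tz": 0, "roll": 0.7, "jaw": 0.5},
])

```text
time_s: 6.75
tool_pos: [0.4377, 0.0657, 0.1783]
eef_rot: [-0.0, 0.727, 0.687, 0.0]
ft_force: [0.3, 1.2, 1.2]
finger_gap: 0.0426
```

Emit:
play_rows([
  {"tx": 0.0002, "ty": -0.0015, "tz": 0, "roll": 0.7, "jaw": 0.5},
  {"tx": 0.0002, "ty": -0.0015, "tz": 0, "roll": 0.7, "jaw": 0.5},
])

```text
time_s: 6.95
tool_pos: [0.4348, 0.0663, 0.1783]
eef_rot: [0.0, 0.735, 0.678, 0.0]
ft_force: [0.8, 0.3, -0.1]
finger_gap: 0.0433
```

Emit:
play_rows([
  {"tx": 0.0002, "ty": -0.0015, "tz": 0, "roll": 0.7, "jaw": 0.5},
  {"tx": 0.0002, "ty": -0.0015, "tz": 0, "roll": 0.7, "jaw": 0.5},
])

```text
time_s: 7.15
tool_pos: [0.4318, 0.0669, 0.1783]
eef_rot: [0.0, 0.743, 0.669, -0.0]
ft_force: [1.4, 0.9, -0.3]
finger_gap: 0.0429
```

Emit:
play_rows([
  {"tx": 0.0002, "ty": -0.0015, "tz": 0, "roll": 0.7, "jaw": 0.5},
  {"tx": 0.0002, "ty": -0.0015, "tz": 0, "roll": 0.7, "jaw": 0.5},
])

```text
time_s: 7.35
tool_pos: [0.4289, 0.0676, 0.1783]
eef_rot: [0.0, 0.751, 0.66, 0.0]
ft_force: [1.6, 0.5, -0.3]
finger_gap: 0.0426
```

Emit:
play_rows([
  {"tx": 0.0002, "ty": -0.0015, "tz": 0, "roll": 0.7, "jaw": 0.5},
  {"tx": 0.0002, "ty": -0.0015, "tz": 0, "roll": 0.7, "jaw": 0.5},
])

```text
time_s: 7.55
tool_pos: [0.426, 0.0684, 0.1783]
eef_rot: [0.0, 0.76, 0.651, 0.0]
ft_force: [1.3, -0.0, -0.3]
finger_gap: 0.0427
```

Emit:
play_rows([
  {"tx": 0.0002, "ty": -0.0015, "tz": 0, "roll": 0.7, "jaw": 0.5},
  {"tx": 0.0002, "ty": -0.0015, "tz": 0, "roll": 0.7, "jaw": 0.5},
])

```text
time_s: 7.75
tool_pos: [0.4236, 0.0693, 0.1785]
eef_rot: [0.001, 0.767, 0.641, 0.001]
ft_force: [4.5, 0.7, -0.5]
finger_gap: 0.0429
```

Emit:
play_rows([
  {"tx": 0, "ty": -0.001, "tz": 0, "roll": 0.2, "jaw": 0.5},
  {"tx": 0, "ty": 0, "tz": 0, "roll": 0, "jaw": 0.5},
])

```text
time_s: 7.95
tool_pos: [0.4228, 0.0694, 0.1786]
eef_rot: [0.001, 0.768, 0.64, 0.001]
ft_force: [6.4, -0.3, -1.4]
finger_gap: 0.0426
```

Emit:
play_rows([
  {"tx": 0, "ty": -0.001, "tz": 0, "roll": 0.2, "jaw": 0.5},
  {"tx": 0, "ty": 0, "tz": 0, "roll": 0, "jaw": 0.5},
])

```text
time_s: 8.15
tool_pos: [0.4221, 0.0696, 0.1787]
eef_rot: [0.001, 0.769, 0.639, 0.001]
ft_force: [6.8, 1.2, -0.9]
finger_gap: 0.0429
```

Emit:
play_rows([
  {"tx": 0, "ty": -0.001, "tz": 0, "roll": 0.2, "jaw": 0.5},
  {"tx": 0, "ty": 0, "tz": 0, "roll": 0, "jaw": 0.5},
  {"tx": 0, "ty": 0, "tz": 0, "roll": 0, "jaw": 0.5},
])

```text
time_s: 8.45
tool_pos: [0.4214, 0.0698, 0.1787]
eef_rot: [0.001, 0.771, 0.637, 0.001]
ft_force: [7.7, 0.6, -1.7]
finger_gap: 0.0431
```

```bash
python3 - <<'E'
from h import *
for i in range(4):
    st(); imaging.capture('top')
E
```

```text
t 8.45 pos [0.4214 0.0698 0.1787] F [ 7.72  0.61 -1.71] gap 0.0431
R [[0.187, 0.982, 0.004], [0.982, -0.187, -0.0], [0.001, 0.003, -1.0]]
j [-0.112  0.171  1.876  0.     1.091  0.077]
t 8.5 pos [0.4213 0.0698 0.1787] F [ 8.3   1.29 -1.67] gap 0.0426
R [[0.188, 0.982, 0.003], [0.982, -0.188, 0.0], [0.001, 0.003, -1.0]]
j [-0.112  0.171  1.876  0.     1.091  0.077]
t 8.55 pos [0.4213 0.0698 0.1788] F [ 8.74  1.92 -1.61] gap 0.0429
R [[0.187, 0.982, 0.003], [0.982, -0.187, -0.0], [0.001, 0.003, -1.0]]
j [-0.112  0.171  1.876  0.     1.091  0.077]
t 8.6 pos [0.4214 0.0698 0.1787] F [ 9.03  1.3  -2.31] gap 0.0431
R [[0.188, 0.982, 0.004], [0.982, -0.188, -0.0], [0.001, 0.003, -1.0]]
j [-0.112  0.171  1.876  0.     1.091  0.077]
```

Emit:
play_rows([
  {"tx": 0, "ty": -0.0005, "tz": 0, "roll": 0, "jaw": 0.5},
  {"tx": 0, "ty": 0, "tz": 0, "roll": 0, "jaw": 0.5},
  {"tx": 0, "ty": 0, "tz": 0, "roll": 0, "jaw": 0.5},
  {"tx": 0, "ty": 0, "tz": 0, "roll": 0, "jaw": 0.5},
  {"tx": 0, "ty": 0, "tz": 0, "roll": 0, "jaw": 0.5},
  {"tx": 0, "ty": 0, "tz": 0, "roll": 0, "jaw": 0.5},
])

```text
time_s: 9.25
tool_pos: [0.421, 0.0699, 0.1788]
eef_rot: [0.001, 0.771, 0.637, 0.001]
ft_force: [8.8, 0.2, -1.5]
finger_gap: 0.0428
```

```bash
python3 - <<'E'
from h import *
for i in range(3):
    st(); imaging.capture('top')
E
```

```text
t 9.25 pos [0.421  0.0699 0.1788] F [ 8.79  0.24 -1.45] gap 0.0428
R [[0.187, 0.982, 0.004], [0.982, -0.187, -0.0], [0.001, 0.004, -1.0]]
j [-0.112  0.17   1.877  0.     1.091  0.077]
t 9.3 pos [0.421  0.0699 0.1788] F [ 8.11 -0.09 -1.25] gap 0.0424
R [[0.188, 0.982, 0.004], [0.982, -0.188, -0.0], [0.001, 0.004, -1.0]]
j [-0.112  0.17   1.877  0.     1.091  0.077]
t 9.35 pos [0.421  0.0699 0.1788] F [ 9.13  0.87 -1.36] gap 0.0432
R [[0.188, 0.982, 0.004], [0.982, -0.188, -0.0], [0.001, 0.004, -1.0]]
j [-0.112  0.17   1.877  0.     1.091  0.077]
```

Emit:
play_rows([
  {"tx": 0, "ty": -0.0008, "tz": 0, "roll": 0, "jaw": 0.5},
  {"tx": 0, "ty": 0, "tz": 0, "roll": 0, "jaw": 0.5},
  {"tx": 0, "ty": 0, "tz": 0, "roll": 0, "jaw": 0.5},
  {"tx": 0, "ty": 0, "tz": 0, "roll": 0, "jaw": 0.5},
  {"tx": 0, "ty": 0, "tz": 0, "roll": 0, "jaw": 0.5},
])

```text
time_s: 9.9
tool_pos: [0.4204, 0.07, 0.1788]
eef_rot: [0.001, 0.771, 0.637, 0.002]
ft_force: [9.7, 1.0, -1.2]
finger_gap: 0.0427
```

```bash
python3 - <<'E'
from h import *
for i in range(5):
    s=monitor.get_state();print(np.round(s['ft_force'],2),np.round(s['tool_pos'],4)); imaging.capture('top')
im,d=imaging.capture('scene');cv2.imwrite('pics/s4.png',cv2.resize(im[110:270,270:450],(720,640),interpolation=2)[:600])
E
```

```text
[ 9.7   1.05 -1.16] [0.4204 0.07   0.1788]
[ 9.32 -0.36 -1.99] [0.4204 0.07   0.1788]
[10.16 -0.03 -0.57] [0.4204 0.07   0.1789]
[ 9.01  1.17 -1.72] [0.4204 0.07   0.1788]
[ 9.8   0.94 -1.36] [0.4204 0.07   0.1789]
```

View pics/s4.png

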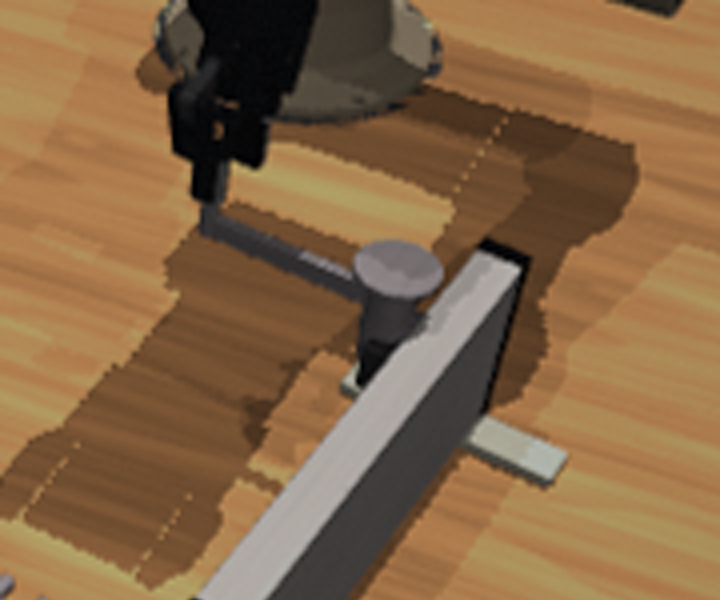

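Emit:
play_rows([
  {"tx": 0, "ty": 0.001, "tz": 0, "roll": 0, "jaw": 0.5},
  {"tx": 0, "ty": 0.002, "tz": 0, "roll": 0, "jaw": 0.5},
  {"tx": 0, "ty": 0.004, "tz": 0, "roll": 0, "jaw": 0.5},
  {"tx": 0, "ty": 0.006, "tz": 0, "roll": 0, "jaw": 0.5},
  {"tx": 0, "ty": 0.005, "tz": 0, "roll": 0, "jaw": 0.5},
  {"tx": 0, "ty": 0, "tz": 0, "roll": 0, "jaw": 0.5},
])

```text
time_s: 10.8
tool_pos: [0.4369, 0.0665, 0.1781]
eef_rot: [-0.0, 0.77, 0.637, -0.0]
ft_force: [0.4, -0.5, 0.0]
finger_gap: 0.0427
```

Emit:
play_rows([
  {"tx": 0, "ty": 0, "tz": -0.01, "roll": 0, "jaw": 0.5},
  {"tx": 0, "ty": 0, "tz": -0.025, "roll": 0, "jaw": 0.5},
  {"tx": 0, "ty": 0, "tz": -0.04, "roll": 0, "jaw": 0.5},
])

```text
time_s: 11.1
tool_pos: [0.4356, 0.0668, 0.2534]
eef_rot: [-0.001, 0.77, 0.638, -0.001]
ft_force: [0.3, -0.6, 1.0]
finger_gap: 0.0431
```

```bash
python3 - <<'E'
from h import *
s,M=st()
plan([.4935,-.191,.25],-16,8,jaw=0)
E
```

```text
t 11.1 pos [0.4356 0.0668 0.2534] F [ 0.29 -0.62  0.98] gap 0.0431
R [[0.187, 0.982, -0.004], [0.982, -0.187, 0.0], [-0.0, -0.004, -1.0]]
j [-0.115  0.123  1.722 -0.     1.301  0.073]
[{"tx":-0.0303,"ty":0.0131,"tz":0.0004,"roll":0.65,"jaw":0.0},{"tx":-0.0302,"ty":0.0135,"tz":0.0005,"roll":0.65,"jaw":0.0},{"tx":-0.03,"ty":0.0139,"tz":0.0004,"roll":0.66,"jaw":0.0},{"tx":-0.0298,"ty":0.0141,"tz":0.0004,"roll":0.65,"jaw":0.0},{"tx":-0.0297,"ty":0.0146,"tz":0.0004,"roll":0.65,"jaw":0.0},{"tx":-0.0295,"ty":0.0148,"tz":0.0005,"roll":0.65,"jaw":0.0},{"tx":-0.0293,"ty":0.0152,"tz":0.0004,"roll":0.65,"jaw":0.0},{"tx":-0.0292,"ty":0.0155,"tz":0.0004,"roll":0.66,"jaw":0.0}]
end [ 0.49349684 -0.19103063  0.25003472] -16.004846665104864
```

```bash
python3 - <<'E'
from h import *
for c in ('top','scene'):
    im,d=imaging.capture(c); cv2.imwrite(f'pics/{c}5.png',im); np.save(c+'5.npy',d)
    for n in ('carrier_tab','carrier_nose','carrier_slot','hook_tip'):
        print(n,c,[(round(r['p'],2),np.round(r['position'],4).tolist()) for r in imaging.mark_of(n,c)[:2]])
    P=cloud(c,d)
    q=P[(abs(P[...,0]-.495)<.05)&(abs(P[...,1]+.19)<.06)&(P[...,2]>.108)&(P[...,2]<.125)]
    print(len(q),q.mean(0),cv2.minAreaRect((q[:,:2]*1000).astype(np.float32)))
E
```

```text
carrier_tab top [(0.84, [0.4887, -0.193, 0.0902]), (0.62, [0.5814, -0.0314, 0.0176])]
carrier_nose top [(0.52, [0.5017, -0.1621, 0.0664]), (0.19, [0.6317, -0.372, 0.0385])]
carrier_slot top [(0.82, [0.4986, -0.1938, 0.0516])]
hook_tip top []
59 [ 0.49390282 -0.19038815  0.1160805 ] ((494.0861511230469, -190.63246154785156), (29.017715454101562, 16.2288818359375), 73.59869384765625)
carrier_tab scene [(0.87, [0.4927, -0.1899, 0.0895])]
carrier_nose scene [(0.61, [0.5003, -0.1586, 0.06])]
carrier_slot scene [(0.63, [0.4946, -0.1926, 0.056]), (0.23, [0.4899, -0.3511, 0.0179])]
hook_tip scene [(0.85, [0.4415, 0.0661, 0.173])]
65 [ 0.49693641 -0.18575668  0.11397753] ((495.5191650390625, -188.41334533691406), (34.86793899536133, 18.519329071044922), 77.46295166015625)
```

View pics/scene5.png

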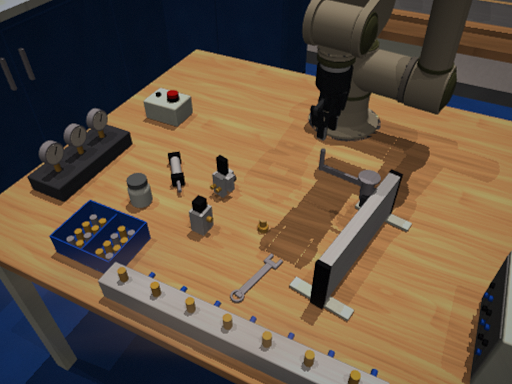

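View pics/top5.png

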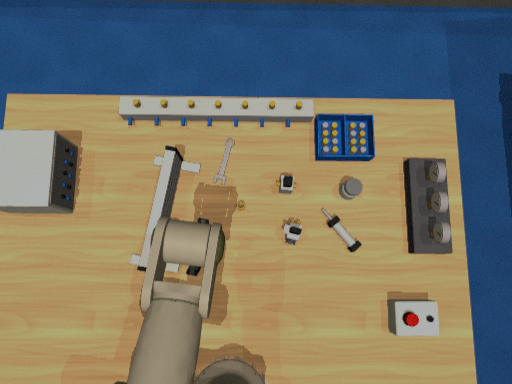

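Emit:
play_rows([
  {"tx": -0.03, "ty": 0.013, "tz": 0, "roll": 0.5, "jaw": 0},
  {"tx": -0.03, "ty": 0.0135, "tz": 0, "roll": 0.5, "jaw": 0},
  {"tx": -0.03, "ty": 0.014, "tz": 0, "roll": 0.6, "jaw": 0},
  {"tx": -0.03, "ty": 0.014, "tz": 0, "roll": 0.6, "jaw": 0},
  {"tx": -0.03, "ty": 0.0145, "tz": 0, "roll": 0.5, "jaw": 0},
  {"tx": -0.0295, "ty": 0.015, "tz": 0, "roll": 0.5, "jaw": 0},
  {"tx": -0.029, "ty": 0.015, "tz": 0, "roll": 0.5, "jaw": 0},
  {"tx": -0.029, "ty": 0.015, "tz": 0, "roll": 0.5, "jaw": 0},
])

```text
time_s: 12.4
tool_pos: [0.496, -0.1914, 0.2528]
eef_rot: [-0.0, 0.793, 0.609, -0.0]
ft_force: [-0.2, -0.5, -0.2]
finger_gap: 0.0855
```

```bash
python3 - <<'E'
from h import *
s,M=st()
plan([.494,-.1905,.12],-15,4,jaw=0)
im,d=imaging.capture('top'); cv2.imwrite('pics/top6.png',im);np.save('top6.npy',d)
P=cloud('top',d)
q=P[(abs(P[...,0]-.458)<.06)&(P[...,1]<.17)&(P[...,1]>.085)&(abs(P[...,2]-.15)<.004)]
print('arm',len(q));v=cv2.fitLine((q[:,:2]*1000).astype(np.float32),cv2.DIST_HUBER,0,.01,.01).ravel();print(v,np.degrees(np.arctan2(v[1],v[0])))
q=P[(abs(P[...,0]-.458)<.05)&(abs(P[...,1]-.187)<.05)&(abs(P[...,2]-.1695)<.004)]
print('cap',len(q),q.mean(0),cv2.minEnclosingCircle((q[:,:2]*1000).astype(np.float32)))
for c in('top','scene'):
    if c=='scene': im,d=imaging.capture(c);P=cloud(c,d);cv2.imwrite('pics/scene6.png',im)
    q=P[(abs(P[...,0]-.438)<.03)&(abs(P[...,1]-.066)<.03)&(P[...,2]>.165)&(P[...,2]<.205)]
    print('post',len(q),q.mean(0),q.min(0),q.max(0))
    for n in ('hook_tip','hook_hinge','hook_arm'):
        print(n,c,[(round(r['p'],2),np.round(r['position'],4).tolist()) for r in imaging.mark_of(n,c)[:2]])
E
```

```text
t 12.4 pos [ 0.496  -0.1914  0.2528] F [-0.25 -0.45 -0.18] gap 0.0855
R [[0.259, 0.966, -0.001], [0.966, -0.259, 0.001], [0.0, -0.001, -1.0]]
j [-0.589  0.325  1.47   0.     1.348 -0.327]
[{"tx":0.0001,"ty":-0.0005,"tz":0.0332,"roll":-0.0,"jaw":0.0},{"tx":0.0001,"ty":-0.0006,"tz":0.0332,"roll":-0.01,"jaw":0.0},{"tx":0.0001,"ty":-0.0005,"tz":0.0332,"roll":0.0,"jaw":0.0},{"tx":0.0001,"ty":-0.0005,"tz":0.0332,"roll":-0.0,"jaw":0.0}]
end [ 0.4940344  -0.1904598   0.12000559] -15.001358642934484
arm 83
[1.4295331e-01 9.8972940e-01 4.5132449e+02 1.2515912e+02] 81.78122
cap 266 [0.46008023 0.18871512 0.16964641] ((461.0434265136719, 189.10546875), 25.987512588500977)
post 21 [0.44210281 0.06440124 0.19144463] [0.43659536 0.05965332 0.16724081] [0.4472508  0.07072276 0.20040202]
hook_tip top [(0.61, [0.4471, 0.0632, 0.1711])]
hook_hinge top [(0.78, [0.4619, 0.1883, 0.1535])]
hook_arm top [(0.65, [0.4501, 0.1297, 0.1474])]
post 57 [0.44507542 0.06940037 0.18204674] [0.43661772 0.06224245 0.16552898] [0.44936862 0.07458071 0.19483407]
hook_tip scene [(0.75, [0.4414, 0.0647, 0.1716]), (0.19, [0.5005, -0.1614, 0.0566])]
hook_hinge scene [(0.75, [0.4568, 0.1856, 0.1494])]
hook_arm scene [(0.84, [0.4466, 0.1256, 0.1542])]
```

View pics/top6.png

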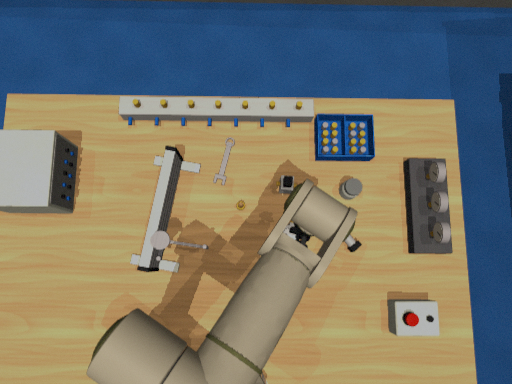

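Emit:
play_rows([
  {"tx": 0, "ty": -0.001, "tz": 0.04, "roll": 0, "jaw": 0},
  {"tx": 0, "ty": -0.001, "tz": 0.04, "roll": 0, "jaw": 0},
  {"tx": 0, "ty": 0, "tz": 0.03, "roll": 0, "jaw": 0},
  {"tx": 0, "ty": 0, "tz": 0.03, "roll": 0, "jaw": 0},
  {"tx": 0, "ty": 0, "tz": 0.018, "roll": 0, "jaw": 0},
  {"tx": 0, "ty": 0, "tz": 0, "roll": 0, "jaw": 0.3},
])

```text
time_s: 13.4
tool_pos: [0.493, -0.1883, 0.0934]
eef_rot: [-0.002, 0.793, 0.609, -0.001]
ft_force: [-0.8, 0.3, 0.7]
finger_gap: 0.0731
```

```bash
python3 - <<'E'
from h import *
st()
im,d=imaging.capture('scene'); cv2.imwrite('pics/s7.png',cv2.resize(im[90:230,140:300],(800,700),interpolation=2)[:600])
E
```

```text
t 13.4 pos [ 0.493  -0.1883  0.0934] F [-0.78  0.33  0.68] gap 0.0731
R [[0.258, 0.966, -0.004], [0.966, -0.258, 0.002], [0.001, -0.004, -1.0]]
j [-0.587  0.496  1.672 -0.     0.979 -0.326]
```

View pics/s7.png

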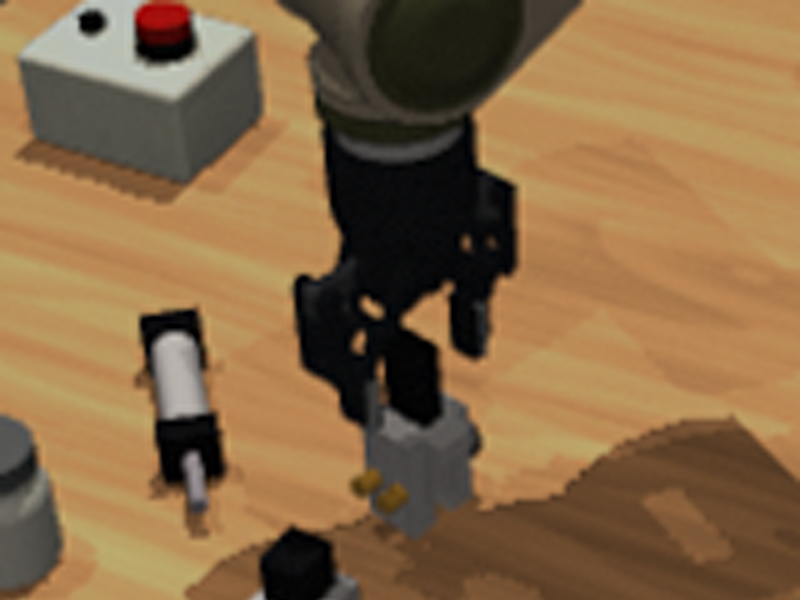

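Tab sits between the fingers. Close and hold.

Emit:
play_rows([
  {"tx": 0, "ty": 0, "tz": 0, "roll": 0, "jaw": 0.6},
  {"tx": 0, "ty": 0, "tz": 0, "roll": 0, "jaw": 0.8},
  {"tx": 0, "ty": 0, "tz": 0, "roll": 0, "jaw": 1},
  {"tx": 0, "ty": 0, "tz": 0, "roll": 0, "jaw": 1},
  {"tx": 0, "ty": 0, "tz": 0, "roll": 0, "jaw": 1},
  {"tx": 0, "ty": 0, "tz": 0, "roll": 0, "jaw": 1},
])

```text
time_s: 14.05
tool_pos: [0.4942, -0.1897, 0.0962]
eef_rot: [0.001, 0.793, 0.609, 0.0]
ft_force: [-1.4, 0.6, 5.8]
finger_gap: 0.0155
```

Emit:
play_rows([
  {"tx": 0, "ty": 0, "tz": -0.01, "roll": 0, "jaw": 1},
  {"tx": 0, "ty": 0, "tz": -0.02, "roll": 0, "jaw": 1},
  {"tx": 0, "ty": 0, "tz": -0.03, "roll": 0, "jaw": 1},
  {"tx": 0, "ty": 0, "tz": -0.04, "roll": 0, "jaw": 1},
  {"tx": 0, "ty": 0, "tz": -0.04, "roll": 0, "jaw": 1},
  {"tx": 0, "ty": 0, "tz": -0.04, "roll": 0, "jaw": 1},
  {"tx": 0, "ty": 0, "tz": -0.04, "roll": 0, "jaw": 1},
])

```text
time_s: 14.75
tool_pos: [0.4935, -0.1892, 0.3173]
eef_rot: [-0.0, 0.793, 0.609, -0.0]
ft_force: [0.4, -0.6, -4.2]
finger_gap: 0.0153
```

```bash
python3 - <<'E'
from h import *
st()
for c in ('scene','top'):
    im,d=imaging.capture(c); cv2.imwrite(f'pics/{c}8.png',im);np.save(c+'8.npy',d)
    for n in ('carrier_tab','carrier_nose','carrier_slot'):
        print(n,c,[(round(r['p'],2),np.round(r['position'],4).tolist()) for r in imaging.mark_of(n,c)[:2]])
im=cv2.imread('pics/scene8.png');cv2.imwrite('pics/s8.png',cv2.resize(im[40:180,160:320],(800,700),interpolation=2)[:600])
E
```

```text
t 14.75 pos [ 0.4935 -0.1892  0.3173] F [ 0.44 -0.62 -4.19] gap 0.0153
R [[0.259, 0.966, -0.0], [0.966, -0.259, 0.0], [0.0, -0.0, -1.0]]
j [-0.588  0.281  1.361  0.     1.499 -0.327]
carrier_tab scene [(0.8, [0.4893, -0.1899, 0.3095])]
carrier_nose scene [(0.96, [0.5021, -0.1585, 0.2804])]
carrier_slot scene [(0.64, [0.4923, -0.1933, 0.275]), (0.4, [0.4887, -0.3542, 0.0198])]
carrier_tab top [(0.53, [0.4915, -0.1947, 0.3099]), (0.33, [0.4082, 0.1921, 0.1382])]
carrier_nose top [(0.62, [0.7584, 0.0137, 0.0028]), (0.46, [0.4998, -0.1677, 0.2826])]
carrier_slot top [(0.42, [0.4955, -0.1938, 0.2728])]
```

View pics/s8.png

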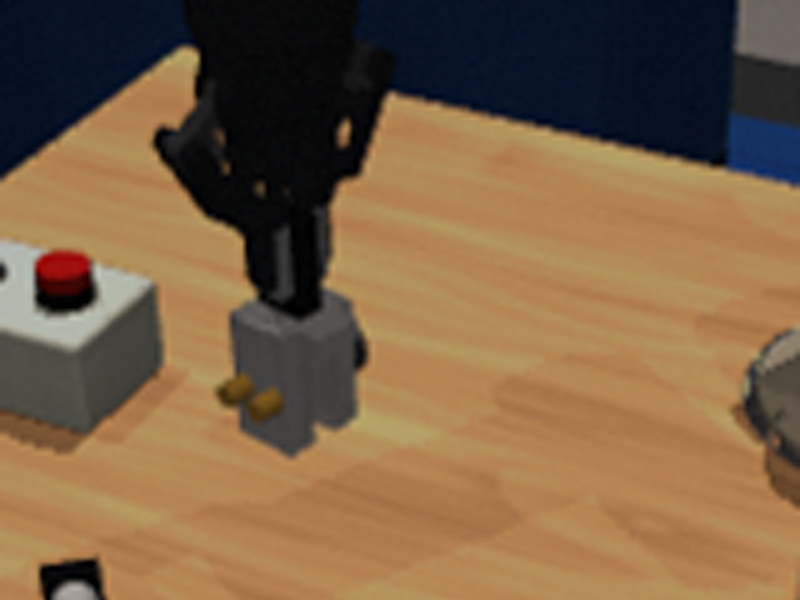

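```bash
python3 - <<'E'
from h import *
plan([.4478,.109,.3175],-8.2,12,jaw=1)
E
```

```text
[{"tx":0.023,"ty":-0.0101,"tz":-0.0003,"roll":-0.57,"jaw":1.0},{"tx":0.0232,"ty":-0.0099,"tz":-0.0003,"roll":-0.56,"jaw":1.0},{"tx":0.0232,"ty":-0.0097,"tz":-0.0003,"roll":-0.57,"jaw":1.0},{"tx":0.0233,"ty":-0.0094,"tz":-0.0003,"roll":-0.56,"jaw":1.0},{"tx":0.0234,"ty":-0.0092,"tz":-0.0003,"roll":-0.57,"jaw":1.0},{"tx":0.0235,"ty":-0.009,"tz":-0.0004,"roll":-0.56,"jaw":1.0},{"tx":0.0236,"ty":-0.0087,"tz":-0.0003,"roll":-0.57,"jaw":1.0},{"tx":0.0237,"ty":-0.0085,"tz":-0.0003,"roll":-0.56,"jaw":1.0}]
[{"tx":0.0237,"ty":-0.0083,"tz":-0.0003,"roll":-0.57,"jaw":1.0},{"tx":0.0238,"ty":-0.008,"tz":-0.0003,"roll":-0.57,"jaw":1.0},{"tx":0.024,"ty":-0.0078,"tz":-0.0003,"roll":-0.56,"jaw":1.0},{"tx":0.024,"ty":-0.0076,"tz":-0.0003,"roll":-0.57,"jaw":1.0}]
end [0.44777587 0.10905218 0.31748317] -8.196135736149127
```

Emit:
play_rows([
  {"tx": 0.023, "ty": -0.01, "tz": -0.0005, "roll": -0.57, "jaw": 1},
  {"tx": 0.023, "ty": -0.01, "tz": -0.0005, "roll": -0.57, "jaw": 1},
  {"tx": 0.023, "ty": -0.0095, "tz": -0.0005, "roll": -0.57, "jaw": 1},
  {"tx": 0.0235, "ty": -0.0095, "tz": -0.0005, "roll": -0.57, "jaw": 1},
  {"tx": 0.0235, "ty": -0.009, "tz": -0.0005, "roll": -0.57, "jaw": 1},
  {"tx": 0.0235, "ty": -0.009, "tz": -0.0005, "roll": -0.57, "jaw": 1},
  {"tx": 0.0235, "ty": -0.009, "tz": -0.0005, "roll": -0.57, "jaw": 1},
  {"tx": 0.0235, "ty": -0.0085, "tz": -0.0005, "roll": -0.57, "jaw": 1},
])

```text
time_s: 15.95
tool_pos: [0.4627, 0.01, 0.3185]
eef_rot: [-0.001, 0.768, 0.64, -0.001]
ft_force: [1.4, 0.2, -3.3]
finger_gap: 0.0158
```

Emit:
play_rows([
  {"tx": 0.024, "ty": -0.0085, "tz": 0, "roll": -0.57, "jaw": 1},
  {"tx": 0.024, "ty": -0.008, "tz": 0, "roll": -0.57, "jaw": 1},
  {"tx": 0.024, "ty": -0.008, "tz": 0, "roll": -0.57, "jaw": 1},
  {"tx": 0.024, "ty": -0.0075, "tz": 0, "roll": -0.57, "jaw": 1},
  {"tx": 0, "ty": 0, "tz": 0, "roll": 0, "jaw": 1},
])

```text
time_s: 16.45
tool_pos: [0.4469, 0.111, 0.3186]
eef_rot: [-0.001, 0.754, 0.656, -0.0]
ft_force: [0.3, -0.3, -3.4]
finger_gap: 0.0155
```

```bash
python3 - <<'E'
from h import *
s,M=st();print(np.degrees(np.arctan2(M[1,1],M[0,1])))
for c in ('scene','top'):
    im,d=imaging.capture(c); cv2.imwrite(f'pics/{c}9.png',im);np.save(c+'9.npy',d)
    for n in ('carrier_tab','carrier_nose','carrier_slot','hook_tip','hook_arm'):
        print(n,c,[(round(r['p'],2),np.round(r['position'],4).tolist()) for r in imaging.mark_of(n,c)[:2]])
im=cv2.imread('pics/scene9.png');cv2.imwrite('pics/s9.png',cv2.resize(im[70:240,270:440],(600,600),interpolation=2))
E
```

```text
t 16.45 pos [0.4469 0.111  0.3186] F [ 0.29 -0.28 -3.42] gap 0.0155
R [[0.138, 0.99, -0.002], [0.99, -0.138, 0.001], [0.001, -0.002, -1.0]]
j [-1.200e-02  1.250e-01  1.550e+00  1.000e-03  1.469e+00  1.270e-01]
-7.9604915533446
carrier_tab scene [(0.88, [0.4436, 0.1088, 0.3107])]
carrier_nose scene [(0.55, [0.4491, 0.1443, 0.2819])]
carrier_slot scene [(0.64, [0.4492, 0.1081, 0.2752])]
hook_tip scene [(0.76, [0.4412, 0.0635, 0.1735]), (0.69, [0.447, 0.1246, 0.1531])]
hook_arm scene [(0.75, [0.4501, 0.1248, 0.1533])]
carrier_tab top []
carrier_nose top []
carrier_slot top []
hook_tip top [(0.68, [0.7568, 0.018, 0.0008]), (0.51, [0.4455, 0.0633, 0.1742])]
hook_arm top []
```

View pics/s9.png

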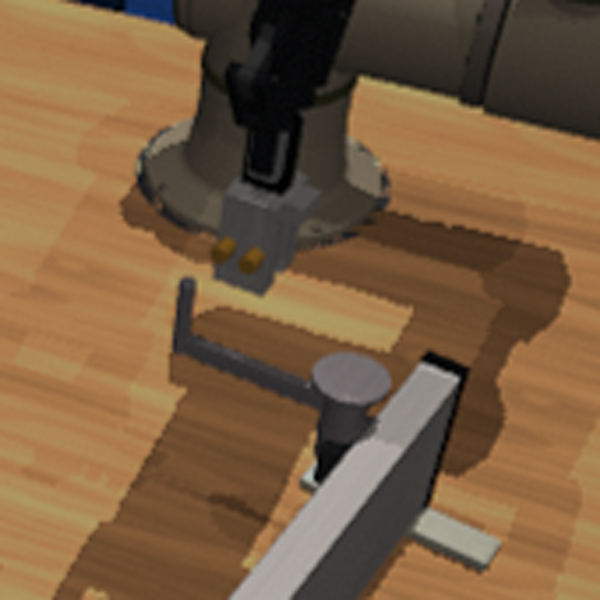

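```bash
python3 - <<'E'
from h import *
P=cloud('scene',np.load('scene9.npy')).reshape(-1,3)
P=P[(abs(P[:,0]-.448)<.09)&(abs(P[:,1]-.11)<.12)&(P[:,2]>.12)&(P[:,2]<.3)]
a=np.radians(81.8);u=np.array([np.cos(a),np.sin(a)]);n=np.array([u[1],-u[0]]) # n toward +x
w=(P[:,:2]-[.447,.111])@n; l=(P[:,:2]-[.447,.111])@u
m=(P[:,2]>.215)&(P[:,2]<.272)&(l>-.016)&(l<.016)&(w>0)
print('carrier side',m.sum(),np.percentile(w[m]*1e3,[5,25,50,75,95]).round(1))
m2=(P[:,2]>.136)&(P[:,2]<.146)&(l>-.03)&(l<.04)&(abs(w)<.02)
print('arm side',m2.sum(),np.percentile(w[m2]*1e3,[5,25,50,75,95]).round(1), np.polyfit(l[m2],w[m2],1))
m3=(P[:,2]>.149)&(P[:,2]<.154)&(l>-.03)&(l<.04)&(abs(w)<.02)
print('arm top',m3.sum(),np.percentile(w[m3]*1e3,[5,25,50,75,95]).round(1), np.polyfit(l[m3],w[m3],1), P[m3][:,2].mean())
m4=(P[:,2]>.16)&(P[:,2]<.195)&(abs(l+.045)<.02)&(abs(w)<.02)
print('post',m4.sum(),np.percentile(w[m4]*1e3,[5,25,50,75,95]).round(1),np.percentile(l[m4]*1e3,[5,50,95]))
# full carrier
m=(P[:,2]>.215)&(P[:,2]<.272)&(abs(l)<.05)&(abs(w)<.04)
print(np.percentile(w[m]*1e3,[1,5,25,50,75,95,99]).round(1))
E
```

```text
carrier side 245 [20.9 22.1 23.2 25.9 37.8]
arm side 88 [1.8 4.  5.1 6.1 7.1] [0.00032276 0.00485567]
arm top 33 [-1.4  0.9  2.2  4.7  6.8] [0.0230976  0.00234322] 0.14989441884559823
post 63 [-0.6  2.6  4.6  5.9  7.6] [-47.16201019 -41.37308078 -36.86247653]
[-22.  -13.2  19.4  22.5  24.   37.   38.4]
```

Emit:
play_rows([
  {"tx": 0, "ty": 0.0012, "tz": 0.015, "roll": 0, "jaw": 1},
  {"tx": 0, "ty": 0, "tz": 0.02, "roll": 0, "jaw": 1},
  {"tx": 0, "ty": 0, "tz": 0.015, "roll": 0, "jaw": 1},
  {"tx": 0, "ty": 0, "tz": 0.012, "roll": 0, "jaw": 1},
  {"tx": 0, "ty": 0, "tz": 0, "roll": 0, "jaw": 1},
])

```text
time_s: 17.55
tool_pos: [0.4483, 0.1087, 0.256]
eef_rot: [-0.001, 0.756, 0.655, -0.001]
ft_force: [-1.1, 0.3, -2.8]
finger_gap: 0.0153
```

```bash
python3 - <<'E'
from h import *
s,M=st();print(np.degrees(np.arctan2(M[1,1],M[0,1])))
im,d=imaging.capture('scene');np.save('scene10.npy',d);cv2.imwrite('pics/s10.png',cv2.resize(im[100:220,290:410],(600,600),interpolation=2))
P=cloud('scene',d).reshape(-1,3)
P=P[(abs(P[:,0]-.448)<.09)&(abs(P[:,1]-.11)<.12)&(P[:,2]>.12)&(P[:,2]<.3)]
a=np.radians(81.8);u=np.array([np.cos(a),np.sin(a)]);n=np.array([u[1],-u[0]])
w=(P[:,:2]-[.447,.111])@n; l=(P[:,:2]-[.447,.111])@u
m=(P[:,2]>.16)&(P[:,2]<.208)&(l>-.016)&(l<.016)&(w>.015)&(w<.03)
print('carrier side',m.sum(),np.percentile(w[m]*1e3,[5,25,50,75,95]).round(1),np.polyfit(l[m],w[m],1))
m2=(P[:,2]>.136)&(P[:,2]<.146)&(l>-.03)&(l<.04)&(abs(w)<.02)
print('arm side',m2.sum(),np.percentile(w[m2]*1e3,[5,25,50,75,95]).round(1), np.polyfit(l[m2],w[m2],1))
E
```

```text
t 17.55 pos [0.4483 0.1087 0.256 ] F [-1.14  0.26 -2.82] gap 0.0153
R [[0.142, 0.99, -0.003], [0.99, -0.142, 0.0], [-0.0, -0.003, -1.0]]
j [-0.017  0.167  1.664 -0.     1.314  0.125]
-8.148458087016696
carrier side 163 [22.3 23.7 24.5 25.7 27.9] [-0.00734703  0.02477897]
arm side 60 [2.8 4.2 4.9 5.8 7.6] [-0.01946964  0.00521525]
```

View pics/s10.png

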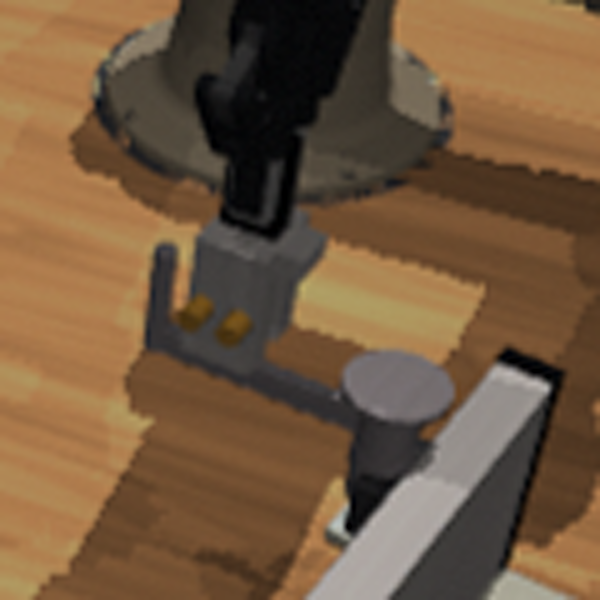

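Emit:
play_rows([
  {"tx": 0, "ty": 0, "tz": 0.003, "roll": 0, "jaw": 1},
  {"tx": 0, "ty": 0, "tz": 0.003, "roll": 0, "jaw": 1},
  {"tx": 0, "ty": 0, "tz": 0.003, "roll": 0, "jaw": 1},
  {"tx": 0, "ty": 0, "tz": 0.003, "roll": 0, "jaw": 1},
])

```text
time_s: 18.0
tool_pos: [0.4489, 0.1088, 0.2452]
eef_rot: [0.0, 0.756, 0.655, 0.0]
ft_force: [0.0, -0.5, -2.2]
finger_gap: 0.015
```

Emit:
play_rows([
  {"tx": 0, "ty": 0, "tz": 0.002, "roll": 0, "jaw": 1},
  {"tx": 0, "ty": 0, "tz": 0.002, "roll": 0, "jaw": 1},
])

```text
time_s: 18.2
tool_pos: [0.4489, 0.1088, 0.2412]
eef_rot: [-0.0, 0.756, 0.655, -0.0]
ft_force: [-0.9, -0.6, -3.2]
finger_gap: 0.0153
```

Emit:
play_rows([
  {"tx": 0, "ty": 0, "tz": 0.002, "roll": 0, "jaw": 1},
  {"tx": 0, "ty": 0, "tz": 0.002, "roll": 0, "jaw": 1},
  {"tx": 0, "ty": 0, "tz": 0.002, "roll": 0, "jaw": 1},
])

```text
time_s: 18.5
tool_pos: [0.4489, 0.1088, 0.2351]
eef_rot: [0.0, 0.756, 0.655, -0.0]
ft_force: [0.3, 1.1, -3.3]
finger_gap: 0.0154
```

```bash
python3 - <<'E'
from h import *
st()
im,d=imaging.capture('scene');cv2.imwrite('pics/s11.png',cv2.resize(im[100:220,290:410],(600,600),interpolation=2))
E
```

```text
t 18.5 pos [0.4489 0.1088 0.2351] F [ 0.27  1.11 -3.25] gap 0.0154
R [[0.142, 0.99, -0.0], [0.99, -0.142, -0.0], [-0.0, -0.0, -1.0]]
j [-0.017  0.185  1.698 -0.     1.258  0.125]
```

View pics/s11.png

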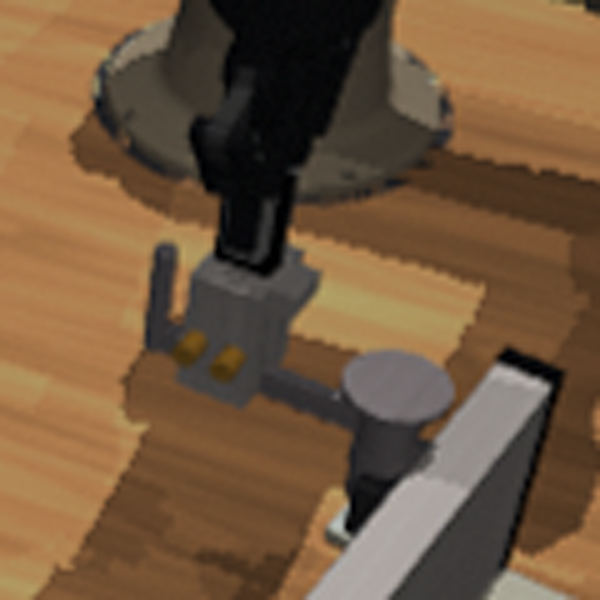

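Emit:
play_rows([
  {"tx": 0, "ty": 0, "tz": 0.004, "roll": 0, "jaw": 1},
  {"tx": 0, "ty": 0, "tz": 0.004, "roll": 0, "jaw": 1},
  {"tx": 0, "ty": 0, "tz": 0.004, "roll": 0, "jaw": 1},
])

```text
time_s: 18.85
tool_pos: [0.4489, 0.1088, 0.2229]
eef_rot: [-0.0, 0.756, 0.655, -0.0]
ft_force: [0.2, -0.6, -3.4]
finger_gap: 0.0152
```

Emit:
play_rows([
  {"tx": 0, "ty": 0, "tz": 0.004, "roll": 0, "jaw": 1},
  {"tx": 0, "ty": 0, "tz": 0.004, "roll": 0, "jaw": 1},
  {"tx": 0, "ty": 0, "tz": 0.004, "roll": 0, "jaw": 1},
  {"tx": 0, "ty": 0, "tz": 0.004, "roll": 0, "jaw": 1},
  {"tx": 0, "ty": 0, "tz": 0.004, "roll": 0, "jaw": 1},
])

```text
time_s: 19.35
tool_pos: [0.4489, 0.1088, 0.203]
eef_rot: [-0.0, 0.756, 0.655, 0.0]
ft_force: [0.1, 0.4, -3.0]
finger_gap: 0.0155
```

Emit:
play_rows([
  {"tx": 0, "ty": 0, "tz": 0.002, "roll": 0, "jaw": 1},
  {"tx": 0, "ty": 0, "tz": 0.002, "roll": 0, "jaw": 1},
  {"tx": 0, "ty": 0, "tz": 0.002, "roll": 0, "jaw": 1},
])

```text
time_s: 19.65
tool_pos: [0.4489, 0.1088, 0.1972]
eef_rot: [0.0, 0.756, 0.655, 0.0]
ft_force: [0.6, -0.5, -3.1]
finger_gap: 0.0151
```

Emit:
play_rows([
  {"tx": 0, "ty": 0, "tz": 0.001, "roll": 0, "jaw": 1},
  {"tx": 0, "ty": 0, "tz": 0.001, "roll": 0, "jaw": 1},
])

```text
time_s: 19.85
tool_pos: [0.4489, 0.1088, 0.1953]
eef_rot: [0.0, 0.756, 0.655, 0.0]
ft_force: [-0.5, 0.1, -2.9]
finger_gap: 0.0152
```

Emit:
play_rows([
  {"tx": 0, "ty": 0, "tz": 0.001, "roll": 0, "jaw": 1},
  {"tx": 0, "ty": 0, "tz": 0.001, "roll": 0, "jaw": 1},
])

```text
time_s: 20.05
tool_pos: [0.4489, 0.1088, 0.1933]
eef_rot: [0.0, 0.756, 0.655, 0.0]
ft_force: [0.4, -0.4, -2.4]
finger_gap: 0.0155
```

Emit:
play_rows([
  {"tx": 0, "ty": 0, "tz": 0.001, "roll": 0, "jaw": 1},
  {"tx": 0, "ty": 0, "tz": 0, "roll": 0, "jaw": 1},
])

```text
time_s: 20.25
tool_pos: [0.4488, 0.1088, 0.1922]
eef_rot: [-0.0, 0.756, 0.655, -0.0]
ft_force: [-0.6, 0.9, -2.0]
finger_gap: 0.0156
```

Emit:
play_rows([
  {"tx": 0, "ty": 0, "tz": 0.001, "roll": 0, "jaw": 1},
  {"tx": 0, "ty": 0, "tz": 0, "roll": 0, "jaw": 1},
])

```text
time_s: 20.45
tool_pos: [0.4488, 0.1088, 0.1912]
eef_rot: [-0.0, 0.756, 0.655, -0.0]
ft_force: [0.9, 0.3, -2.8]
finger_gap: 0.0154
```

Emit:
play_rows([
  {"tx": 0, "ty": 0, "tz": 0.001, "roll": 0, "jaw": 1},
  {"tx": 0, "ty": 0, "tz": 0, "roll": 0, "jaw": 1},
])

```text
time_s: 20.65
tool_pos: [0.449, 0.1087, 0.1905]
eef_rot: [0.0, 0.756, 0.655, 0.0]
ft_force: [-0.4, -0.5, 0.2]
finger_gap: 0.0153
```

Emit:
play_rows([
  {"tx": 0.002, "ty": 0, "tz": 0, "roll": 0, "jaw": 1},
  {"tx": 0.003, "ty": 0, "tz": 0, "roll": 0, "jaw": 1},
  {"tx": 0.004, "ty": 0, "tz": 0, "roll": 0, "jaw": 1},
])

```text
time_s: 20.95
tool_pos: [0.4504, 0.1178, 0.1905]
eef_rot: [0.0, 0.756, 0.655, 0.0]
ft_force: [-1.3, -2.7, 1.5]
finger_gap: 0.0153
```

Emit:
play_rows([
  {"tx": 0.004, "ty": 0, "tz": 0, "roll": 0, "jaw": 1},
  {"tx": 0.004, "ty": 0, "tz": 0, "roll": 0, "jaw": 1},
])

```text
time_s: 21.15
tool_pos: [0.4515, 0.1259, 0.1906]
eef_rot: [0.0, 0.755, 0.655, 0.0]
ft_force: [-0.7, -3.5, 3.3]
finger_gap: 0.0152
```

Emit:
play_rows([
  {"tx": 0.004, "ty": 0, "tz": 0, "roll": 0, "jaw": 1},
  {"tx": 0.004, "ty": 0, "tz": 0, "roll": 0, "jaw": 1},
])

```text
time_s: 21.35
tool_pos: [0.4527, 0.1337, 0.1906]
eef_rot: [0.0, 0.755, 0.655, 0.0]
ft_force: [-0.5, -5.3, 5.4]
finger_gap: 0.0156
```

Emit:
play_rows([
  {"tx": 0, "ty": 0, "tz": -0.001, "roll": 0, "jaw": 1},
  {"tx": 0.003, "ty": 0, "tz": 0, "roll": 0, "jaw": 1},
  {"tx": 0.002, "ty": 0, "tz": 0, "roll": 0, "jaw": 1},
])

```text
time_s: 21.65
tool_pos: [0.4529, 0.1388, 0.1909]
eef_rot: [-0.0, 0.756, 0.655, -0.0]
ft_force: [-1.3, -0.9, -2.8]
finger_gap: 0.0155
```

```bash
python3 - <<'E'
from h import *
st()
im,d=imaging.capture('scene');cv2.imwrite('pics/s12.png',cv2.resize(im[100:220,290:410],(600,600),interpolation=2))
for n in ('carrier_tab','carrier_nose','carrier_slot','hook_hinge'):
        print(n,[(round(r['p'],2),np.round(r['position'],4).tolist()) for r in imaging.mark_of(n,'scene')[:2]])
E
```

```text
t 21.65 pos [0.4529 0.1388 0.1909] F [-1.28 -0.94 -2.83] gap 0.0155
R [[0.142, 0.99, -0.001], [0.99, -0.142, 0.0], [0.0, -0.001, -1.0]]
j [0.049 0.257 1.73  0.    1.155 0.191]
carrier_tab []
carrier_nose [(0.94, [0.4553, 0.1684, 0.153])]
carrier_slot [(0.95, [0.4535, 0.1387, 0.1485]), (0.39, [0.5522, 0.2061, -0.0056])]
hook_hinge [(0.79, [0.4595, 0.1904, 0.1479])]
```

View pics/s12.png

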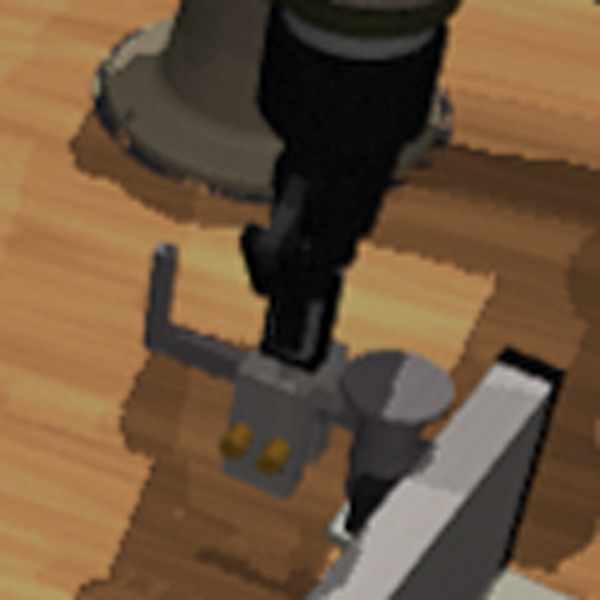

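Emit:
play_rows([
  {"tx": 0.0015, "ty": 0, "tz": 0.0002, "roll": 0, "jaw": 1},
  {"tx": 0.0015, "ty": 0, "tz": 0, "roll": 0, "jaw": 1},
])

```text
time_s: 22.1
tool_pos: [0.4535, 0.1415, 0.191]
eef_rot: [-0.0, 0.756, 0.655, -0.0]
ft_force: [-0.7, 0.2, -2.7]
finger_gap: 0.0152
```

Emit:
play_rows([
  {"tx": 0.001, "ty": 0, "tz": 0, "roll": 0, "jaw": 1},
  {"tx": 0, "ty": 0, "tz": 0, "roll": 0, "jaw": 1},
])

```text
time_s: 22.3
tool_pos: [0.4537, 0.1426, 0.191]
eef_rot: [-0.0, 0.755, 0.655, -0.0]
ft_force: [0.5, -0.4, -2.8]
finger_gap: 0.0154
```

Emit:
play_rows([
  {"tx": 0.001, "ty": 0, "tz": 0, "roll": 0, "jaw": 1},
  {"tx": 0, "ty": 0, "tz": 0, "roll": 0, "jaw": 1},
])

```text
time_s: 22.5
tool_pos: [0.4538, 0.1435, 0.1911]
eef_rot: [-0.0, 0.755, 0.655, -0.0]
ft_force: [0.4, 0.3, -2.9]
finger_gap: 0.0152
```

Emit:
play_rows([
  {"tx": 0.001, "ty": 0, "tz": 0, "roll": 0, "jaw": 1},
  {"tx": 0, "ty": 0, "tz": 0, "roll": 0, "jaw": 1},
])

```text
time_s: 22.7
tool_pos: [0.454, 0.1445, 0.1911]
eef_rot: [-0.0, 0.756, 0.655, 0.0]
ft_force: [-0.7, -0.6, -3.1]
finger_gap: 0.0155
```

Emit:
play_rows([
  {"tx": 0.001, "ty": 0, "tz": 0, "roll": 0, "jaw": 1},
  {"tx": 0, "ty": 0, "tz": 0, "roll": 0, "jaw": 1},
])

```text
time_s: 22.9
tool_pos: [0.4541, 0.1451, 0.1911]
eef_rot: [0.0, 0.755, 0.655, -0.0]
ft_force: [-0.7, -4.0, -1.6]
finger_gap: 0.0151
```

Emit:
play_rows([
  {"tx": 0.001, "ty": 0, "tz": 0, "roll": 0, "jaw": 1},
  {"tx": 0, "ty": 0, "tz": 0, "roll": 0, "jaw": 1},
])

```text
time_s: 23.1
tool_pos: [0.4542, 0.1453, 0.1912]
eef_rot: [0.001, 0.755, 0.655, -0.001]
ft_force: [-2.6, -8.8, 0.2]
finger_gap: 0.0154
```

Emit:
play_rows([
  {"tx": -0.0008, "ty": 0, "tz": 0.0005, "roll": 0, "jaw": 1},
  {"tx": 0, "ty": 0, "tz": 0.0003, "roll": 0, "jaw": 1},
  {"tx": 0, "ty": 0, "tz": 0, "roll": 0, "jaw": 1},
])

```text
time_s: 23.4
tool_pos: [0.4542, 0.1451, 0.1909]
eef_rot: [0.001, 0.755, 0.655, -0.0]
ft_force: [-3.2, -5.7, 2.4]
finger_gap: 0.0152
```

Emit:
play_rows([
  {"tx": -0.0004, "ty": -0.0005, "tz": 0, "roll": 0, "jaw": 1},
  {"tx": 0, "ty": 0, "tz": 0, "roll": 0, "jaw": 1},
  {"tx": 0, "ty": 0, "tz": 0, "roll": 0, "jaw": 1},
])

```text
time_s: 23.7
tool_pos: [0.454, 0.145, 0.1909]
eef_rot: [0.001, 0.756, 0.655, 0.0]
ft_force: [0.0, -4.9, 4.6]
finger_gap: 0.015
```

```bash
python3 - <<'E'
from h import *
for i in range(3):
    s=monitor.get_state();print(np.round(s['ft_force'],2),np.round(s['tool_pos'],4)); imaging.capture('top')
im,d=imaging.capture('scene');cv2.imwrite('pics/s13.png',cv2.resize(im[100:220,290:410],(600,600),interpolation=2))
E
```

```text
[ 0.01 -4.94  4.64] [0.454  0.145  0.1909]
[-1.37 -5.95  4.35] [0.454  0.145  0.1908]
[ 0.33 -6.29  5.52] [0.454  0.145  0.1908]
```

View pics/s13.png

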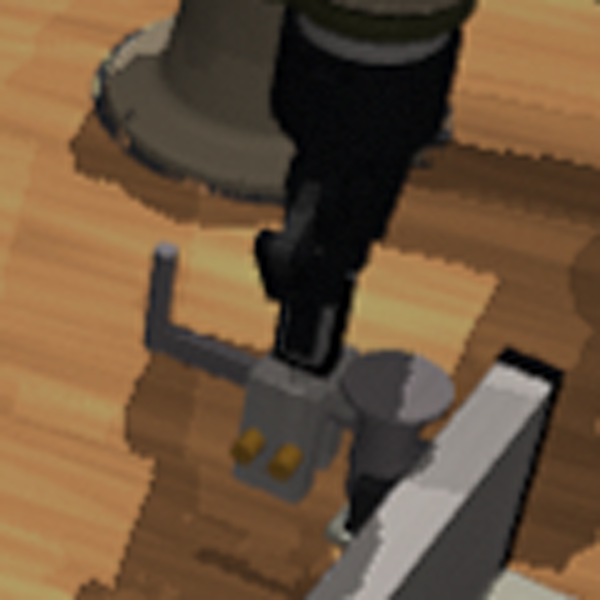

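Emit:
play_rows([
  {"tx": 0, "ty": 0, "tz": -0.0003, "roll": 0, "jaw": 0.9},
  {"tx": 0, "ty": 0, "tz": 0, "roll": 0, "jaw": 0.8},
  {"tx": 0, "ty": 0, "tz": 0, "roll": 0, "jaw": 0.75},
  {"tx": 0, "ty": 0, "tz": 0, "roll": 0, "jaw": 0.7},
  {"tx": 0, "ty": 0, "tz": 0, "roll": 0, "jaw": 0.6},
  {"tx": 0, "ty": 0, "tz": 0, "roll": 0, "jaw": 0.5},
  {"tx": 0, "ty": 0, "tz": 0, "roll": 0, "jaw": 0.5},
])

```text
time_s: 24.6
tool_pos: [0.4536, 0.1454, 0.1906]
eef_rot: [-0.0, 0.756, 0.655, 0.0]
ft_force: [1.0, 0.9, -0.1]
finger_gap: 0.0431
```

```bash
python3 - <<'E'
from h import *
st()
im,d=imaging.capture('scene');cv2.imwrite('pics/s14.png',cv2.resize(im[100:220,290:410],(600,600),interpolation=2))
E
```

```text
t 24.6 pos [0.4536 0.1454 0.1906] F [ 0.96  0.93 -0.07] gap 0.0431
R [[0.142, 0.99, -0.0], [0.99, -0.142, 0.0], [0.0, -0.0, -1.0]]
j [0.063 0.263 1.724 0.    1.155 0.205]
```

View pics/s14.png

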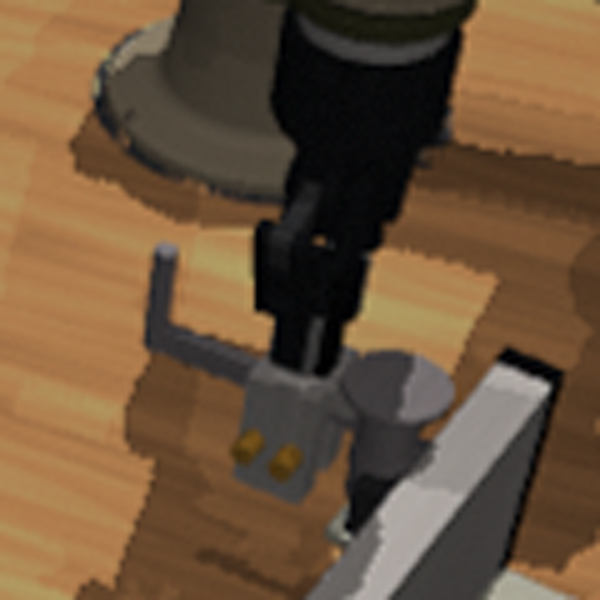

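Released cleanly. Rise, then move aside and look.

Emit:
play_rows([
  {"tx": 0, "ty": 0, "tz": -0.01, "roll": 0, "jaw": 0.5},
  {"tx": 0, "ty": 0, "tz": -0.02, "roll": 0, "jaw": 0.5},
  {"tx": 0, "ty": 0, "tz": -0.03, "roll": 0, "jaw": 0.5},
  {"tx": 0, "ty": 0, "tz": -0.035, "roll": 0, "jaw": 0.5},
  {"tx": -0.02, "ty": 0, "tz": -0.02, "roll": 0, "jaw": 0.5},
  {"tx": -0.035, "ty": 0, "tz": 0, "roll": 0, "jaw": 0.5},
  {"tx": -0.035, "ty": 0, "tz": 0, "roll": 0, "jaw": 0.5},
  {"tx": -0.035, "ty": 0, "tz": 0, "roll": 0, "jaw": 0.5},
])

```text
time_s: 25.45
tool_pos: [0.4355, 0.0204, 0.3065]
eef_rot: [0.0, 0.755, 0.655, 0.0]
ft_force: [1.2, -0.4, -0.4]
finger_gap: 0.0428
```

Emit:
play_rows([
  {"tx": -0.035, "ty": 0, "tz": 0, "roll": 0, "jaw": 0.5},
  {"tx": -0.035, "ty": 0, "tz": 0, "roll": 0, "jaw": 0.5},
  {"tx": -0.035, "ty": 0, "tz": 0, "roll": 0, "jaw": 0.5},
  {"tx": -0.035, "ty": 0, "tz": 0, "roll": 0, "jaw": 0.5},
  {"tx": -0.035, "ty": 0, "tz": 0, "roll": 0, "jaw": 0.5},
  {"tx": -0.035, "ty": 0, "tz": 0, "roll": 0, "jaw": 0.5},
  {"tx": -0.03, "ty": 0, "tz": 0, "roll": 0, "jaw": 0.5},
  {"tx": 0, "ty": 0, "tz": 0, "roll": 0, "jaw": 0.5},
])

```text
time_s: 26.25
tool_pos: [0.4013, -0.2187, 0.306]
eef_rot: [0.0, 0.757, 0.654, -0.0]
ft_force: [-0.4, -0.1, -0.0]
finger_gap: 0.0426
```

```bash
python3 - <<'E'
from h import *
st()
for c in ('scene','top'):
    im,d=imaging.capture(c); cv2.imwrite(f'pics/{c}15.png',im)
    for n in ('carrier_tab','carrier_nose','carrier_slot','hook_tip','hook_hinge'):
        print(n,c,[(round(r['p'],2),np.round(r['position'],4).tolist()) for r in imaging.mark_of(n,c)[:2]])
    P=cloud(c,d)
    q=P[(abs(P[...,0]-.454)<.04)&(abs(P[...,1]-.143)<.03)&(P[...,2]>.205)&(P[...,2]<.22)]
    if len(q):print('tab top',len(q),q.mean(0),cv2.minAreaRect((q[:,:2]*1000).astype(np.float32)))
    q=P[(abs(P[...,0]-.442)<.03)&(abs(P[...,1]-.066)<.03)&(P[...,2]>.165)&(P[...,2]<.205)]
    print('post',len(q),q.mean(0))
a=cv2.imread('pics/scene15.png');b=cv2.imread('pics/top15.png')
cv2.imwrite('pics/z15.png',np.hstack([cv2.resize(a[130:230,300:400],(400,400),interpolation=2),cv2.resize(b[190:290,120:220],(400,400),interpolation=2)]))
E
```

```text
t 26.25 pos [ 0.4013 -0.2187  0.306 ] F [-0.36 -0.12 -0.04] gap 0.0426
R [[0.145, 0.989, -0.0], [0.989, -0.145, -0.001], [-0.001, 0.0, -1.0]]
j [-7.560e-01  1.220e-01  1.585e+00 -1.000e-03  1.434e+00 -6.100e-01]
carrier_tab scene [(0.76, [0.4475, 0.1415, 0.1828])]
carrier_nose scene [(0.77, [0.458, 0.1761, 0.1538]), (0.64, [0.5523, 0.2056, -0.0038])]
carrier_slot scene [(0.76, [0.455, 0.1387, 0.1467]), (0.59, [0.4429, 0.0638, 0.1732])]
hook_tip scene [(0.7, [0.4415, 0.0638, 0.1725])]
hook_hinge scene [(0.83, [0.4569, 0.1876, 0.1477])]
tab top 73 [0.45691942 0.14616808 0.20979613] ((454.69390869140625, 146.02810668945312), (28.137250900268555, 17.860111236572266), 75.94950103759766)
post 58 [0.44552548 0.06929375 0.18228748]
carrier_tab top [(0.79, [0.4519, 0.1393, 0.1854])]
carrier_nose top [(0.29, [0.7603, 0.0143, 0.004])]
carrier_slot top [(0.83, [0.455, 0.1404, 0.1478]), (0.32, [0.442, 0.0627, 0.1728])]
hook_tip top [(0.6, [0.4471, 0.0647, 0.1739]), (0.44, [0.4914, -0.3535, 0.0182])]
hook_hinge top [(0.93, [0.4623, 0.1907, 0.1521])]
tab top 71 [0.45439216 0.14183464 0.21104087] ((454.3113708496094, 141.7913055419922), (28.928110122680664, 15.771154403686523), 86.62541198730469)
post 21 [0.44208235 0.06434342 0.19201639]
```

View pics/z15.png

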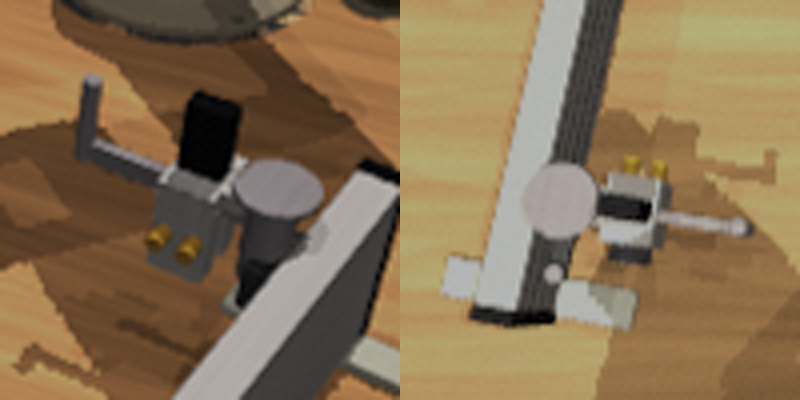

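View pics/scene15.png

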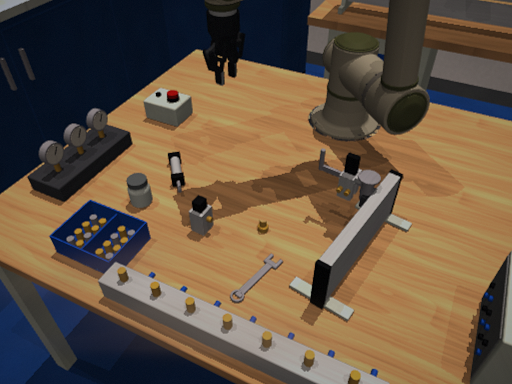

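```bash
python3 - <<'E'
from h import *
print(ticket.hand_in())
E
```

```text
the job is handed in; nothing more can be done
None
```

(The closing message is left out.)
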